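Change the packs in the battery dock

ROBOT

A 6-joint arm with a two-finger parallel gripper is mounted at the origin on the work surface. World frame = base frame: x ahead of the robot, y to its left, z up, the work surface at z = 0. Lengths are in m, angles in rad, forces in N, time in s.
With the tool pointing down it reaches from about 0.35 to 0.975 m from the base axis. Payload 4.9 kg.
Tool frame: the origin (TCP) lies at the centre of the arm's flange, where the gripper is bolted on; the fingertips stand 173 mm ahead of it and the grasp point (between the pads) lies 155 mm ahead of it (ctrl.finger_overhang is the distance from the TCP to the fingertips, in m); z points along the fingers, y is the direction in which the jaws open and shut (so a half turn about z gives the same grasp; the last joint's range is limited). The gripper opens to 85 mm and grips with 20 to 120 N. Pads are 22 mm wide; open, the fingers measure 114 mm over their backs; the gripper's body (76 mm by 85 mm) begins 54 mm behind the grasp point. The pads swing forward as they close: fully open they stand 13 mm farther back than shut.
Start: joints at [1.072, 0.053, 1.613, -0, 1.476, -0.119], TCP at [0.232, 0.58, 0.405] pointing down, gripper open.
Joint ranges: [-3.01, 3.01], [-1.01, 2.22], [0.06, 2.58], [-1.02, 4.17], [0.09, 2.62], [-3.14, 3.14]. Speed limits (rad/s): [2.57, 2.57, 3.14, 3.14, 3.14, 3.14].

INTERFACE

Orientations are given as a rotation vector (axis times angle).
In Python, from station import ctrl, eyes, spotter gives the robot as it stands.
- The arm moves only by the shell command python3 -m crank 'ROWS' [FORCE]. ROWS is JSON, a list of rows, each a list of 7 numbers: the turn, a rotation vector about the tool's x, y, z in rad, then the shift along the tool's x, y, z in mm, then the closure, from -1 (fully open) to 1 (shut). A call has 1 to 8 rows; each row shifts and turns the pose as measured when the row begins, along the tool's axes as they then stand; what a row does not reach is not made up. A row lasts 1/12 s, in which the tool goes at most 41.7 mm and 7.16 degrees, less where a joint would pass 70% of its speed; a pose out of reach is approached as far as the arm can. A call is refused whole if a number of a shift passes 41.7 or a number of a turn 0.125, either way. A call with a gripper value outside its range is refused whole. The fingers move at their own pace and stop on an object; FORCE is the grip in N (left out, the last holds). Time passes only in rows, so rows that do not move let the fingers close. It gives the time, the measured TCP pose, the force and the opening at its end, in the units of the state.
- ctrl.get_obs(): the state, without advancing time (a new reading comes with each control period).
- eyes.get_image(name): name is "scene" or "side" or "wrist"; returns a dict with "image" (420x560x3 uint8, red, green, blue), "vertical_fov" (degrees; the focal length in pixels is half the picture's height over the tangent of half this angle, whatever the lens; pixels are square), "cx", "cy" (the principal point, pixels), "dist" ([k1, k2, p1, p2, k3] as OpenCV has them; the pictures are not rectified), "rvec" (rotation vector, rad) and "tvec" (3), from world to camera coordinates, as OpenCV has them; the wrist camera has in their place "mount" (4x4, takes a point from camera to tool coordinates, whose origin is the TCP and whose axes are the flange's). Camera axes: x right, y down, z forward; pixel columns grow to the right and rows downward; lengths in m; the calibration is good to about 2 mm. A picture is of the moment at which its call begins: read the wrist's pose just before it. There is no depth.
- ctrl.finish_job(): hands the job in, once; it reports no verdict.
Trained networks look in a picture, given as the dict that the camera call returned (one of the last four; its "shot" number tells which), for a name from the list of things; names that differ only in an ending like _2 or _b are one class to them, and where a whole thing is asked for, a point or a joint stands for the part that bears it (a point fixed in the world has none). Each returns a list of dicts, best first, with "confidence" (0 to 1); they miss things now and then, are a little off and sometimes report something else, mostly with a low value. They report only what shows in the picture. A call takes as long as a camera call. They do not tell look-alikes from the thing itself.
- spotter.look_for(query, picture): "centre" ([x, y, z] in m, in world coordinates, good to about 4 mm: the middle of the surface that is visible of it).
- spotter.outline_of(query, picture): "region" (420x560 bool, what is visible of it).
- spotter.mark_of(query, picture): "centre" ([x, y, z] in m, in world coordinates, good to about 4 mm: a listed point, or the origin of a listed thing).
The state is a dict: "t": time; "q": joint angles; "dq": joint speeds; "effort": joint torques, N m; "tool_pos": TCP position; "tool_rot": TCP orientation; "contact_force": force on the tool from outside, world axes, zero at the start; "wrist_torque": the same for the moment, N m; "opening": finger opening in m.
Only numpy, scipy, OpenCV 4.12 (cv2) and the standard library are available. Lean on these libraries where they do the work, as an engineer would, in place of code of your own. Each camera call takes 0.05 s, during which the arm holds its last target.

TASK

Change the packs in the battery dock: flip the isolator toggle over to off, then slide the dock's lock bar fully open by its grip, lay every old pack that is in the dock flat in the grey collecting tray, side by side, and seat every fresh pack from the bench mat flat in a bay of its own. Then slide the lock bar fully home again so that its tabs cover the packs, and last flip the toggle back over to on, where it started. The power must never be on while the lock is open, and leave the multimeter, the solder spool and the mug where they are.

Things in the scene. Friction and masses are not known exactly. Their poses are not given: they have to be found in the camera images.
- toggle (a joint): angle (rad) of the isolator's toggle lever: it snaps over centre and rests only at +0.42 (on; every run starts on) or -0.42 (off); 0 is upright. About 3.5 N at the tip, pushed horizontally, starts it over; past upright it snaps to the other stop by itself.
- toggle_pivot (a point): point the toggle lever turns about, on the fixed grey isolator box (85 x 85 x 50 mm high, top 2 mm below this point, centred). z is up; this point's x axis shows the horizontal way in which the lever tip leans when on (away from the robot, turned by at most 0.5 rad); off leans to its -x. A collar 11 mm in radius reaches 7 mm above this point. The box stands to the left or the right of the dock.
- toggle_tip (a point): centre of the ball end (13 mm across) of the steel toggle lever, a 10 mm round bar; 46.5 mm from the pivot
- lock (a joint): travel (m) of the lock bar of the dock along the dock's +y axis: 0 = home (tabs over the middle of the bays), 0.040 = fully open (tabs between the bays); starts within 6 mm of home. Stiff sliding friction of about 2.5 N; stays where it is left.
- lock_grip (a point): centre of the upright black grip on the lock bar (24 mm along x, 14 mm along y, 36 mm tall; axes parallel to the dock's). It stands on the dark steel bar (20 mm wide in x, 256 mm long in y), whose top is 18 mm below this point; the bar runs along y to both sides, behind the row of bays.
- bay1 (a point): where the centre of a seated pack lies in bay 1 (bays 1 to 4 in a row along the dock's y axis, 80 mm apart, bay 1 at the -y end; all alike). Axes are the dock's: x away from the robot, along the bay's length; y along the row; z up. The fixed aluminium dock is 144 x 340 mm, its deck 20 mm above the bench.
- bay2 (a point): as bay1, for bay 2. A bay is 76 x 46 mm inside, its floor 14 mm below this point, with rims 8 mm high all round except at the middle 44 mm of the long sides, open for fingers
- bay3 (a point): as bay1, for bay 3. The lock bar's flat tabs (14 mm wide in y) lie 19 to 26 mm above this point and reach from the far side (+x) to 25 mm from it in x, over the far end of a pack; the guide rail under the bar begins 58 mm beyond it in +x
- bay4 (a point): as bay1, for bay 4
- pack1_mid (a point): centre of fresh pack 1: ivory plastic battery pack, 70 mm (x) x 40 mm (y) x 28 mm (z) high, about 0.18 kg, brass strips on both faces; it may go in either way round and either face up, long side along the bay. Three or four lie flat on the dark mat (2 mm thick) between robot and dock; packs that are not in this run are None from the start.
- pack2_mid (a point): centre of fresh pack 2, as pack1
- pack3_mid (a point): centre of fresh pack 3, as pack1
- pack4_mid (a point): centre of fresh pack 4, as pack1
- old1_mid (a point): centre of the old pack that starts in bay 1 (None from the start if that bay is empty; one or two bays start filled); same size, look and axes as a fresh pack, seated under the lock's tab. Old and fresh packs are told apart by where they start: dock or mat.
- old2_mid (a point): centre of the old pack that starts in bay 2 (None from the start if that bay is empty; one or two bays start filled); same size, look and axes as a fresh pack, seated under the lock's tab. Old and fresh packs are told apart by where they start: dock or mat.
- old3_mid (a point): centre of the old pack that starts in bay 3 (None from the start if that bay is empty; one or two bays start filled); same size, look and axes as a fresh pack, seated under the lock's tab. Old and fresh packs are told apart by where they start: dock or mat.
- old4_mid (a point): centre of the old pack that starts in bay 4 (None from the start if that bay is empty; one or two bays start filled); same size, look and axes as a fresh pack, seated under the lock's tab. Old and fresh packs are told apart by where they start: dock or mat.
- tray_mid (a point): centre of the inner floor of the fixed grey collecting tray, 120 mm (x) x 180 mm (y) outside, walls 4 mm thick, floor 4 mm above the bench, rim 26 mm above this point; open top, room for two packs side by side in y, long sides along x; it stands beside the dock, opposite the isolator; z up
- multimeter: bystander: grey hand multimeter, 140 x 72 x 34 mm, lying near the robot on its left; origin under its centre
- solder_spool: bystander: spool 54 mm across, 44 mm high, upright at the back left; origin under its centre
- mug: bystander: white mug 80 mm across, 90 mm high, at the back right; origin under its centre
Not all that is in view belongs to the job. Leave any pink or red look-alike of the part that bears old2_mid alone.

How it is judged:
On the way, in this order (a step that is already met when the one before it is completed fails the run):
1. the toggle is flipped to off (value of joint toggle below -0.3 rad), for 0.2 s.
2. with the power off, the lock bar is slid fully open (value of joint toggle below -0.3 rad and value of joint lock above 0.035 m), for 0.2 s.
3. every old pack lies in the tray and every fresh pack is seated in a bay, lock open and power off (all of step 2 and (horizontal distance between pack1_mid and bay1 below 0.008 m or horizontal distance between pack1_mid and bay2 below 0.008 m or horizontal distance between pack1_mid and bay3 below 0.008 m or horizontal distance between pack1_mid and bay4 below 0.008 m) and z of pack1_mid in the frame of bay1 between -0.004 and 0.004 m and angle between the x axis of each of pack1_mid, pack2_mid, pack3_mid, pack4_mid and the x axis of bay1, either way round below 0.15 rad and (horizontal distance between pack2_mid and bay1 below 0.008 m or horizontal distance between pack2_mid and bay2 below 0.008 m or horizontal distance between pack2_mid and bay3 below 0.008 m or horizontal distance between pack2_mid and bay4 below 0.008 m) and z of pack2_mid in the frame of bay1 between -0.004 and 0.004 m and (horizontal distance between pack3_mid and bay1 below 0.008 m or horizontal distance between pack3_mid and bay2 below 0.008 m or horizontal distance between pack3_mid and bay3 below 0.008 m or horizontal distance between pack3_mid and bay4 below 0.008 m) and z of pack3_mid in the frame of bay1 between -0.004 and 0.004 m and (horizontal distance between pack4_mid and bay1 below 0.008 m or horizontal distance between pack4_mid and bay2 below 0.008 m or horizontal distance between pack4_mid and bay3 below 0.008 m or horizontal distance between pack4_mid and bay4 below 0.008 m) and z of pack4_mid in the frame of bay1 between -0.004 and 0.004 m and x of old1_mid in the frame of tray_mid between -0.045 and 0.045 m and y of old1_mid in the frame of tray_mid between -0.075 and 0.075 m and z of each of old1_mid, old2_mid, old3_mid, old4_mid in the frame of tray_mid below 0.03 m and x of old2_mid in the frame of tray_mid between -0.045 and 0.045 m and y of old2_mid in the frame of tray_mid between -0.075 and 0.075 m and x of old3_mid in the frame of tray_mid between -0.045 and 0.045 m and y of old3_mid in the frame of tray_mid between -0.075 and 0.075 m and x of old4_mid in the frame of tray_mid between -0.045 and 0.045 m and y of old4_mid in the frame of tray_mid between -0.075 and 0.075 m), for 0.2 s.
4. the lock bar is slid fully home over the packs, power off ((horizontal distance between pack1_mid and bay1 below 0.008 m or horizontal distance between pack1_mid and bay2 below 0.008 m or horizontal distance between pack1_mid and bay3 below 0.008 m or horizontal distance between pack1_mid and bay4 below 0.008 m) and z of pack1_mid in the frame of bay1 between -0.004 and 0.004 m and angle between the x axis of each of pack1_mid, pack2_mid, pack3_mid, pack4_mid and the x axis of bay1, either way round below 0.15 rad and (horizontal distance between pack2_mid and bay1 below 0.008 m or horizontal distance between pack2_mid and bay2 below 0.008 m or horizontal distance between pack2_mid and bay3 below 0.008 m or horizontal distance between pack2_mid and bay4 below 0.008 m) and z of pack2_mid in the frame of bay1 between -0.004 and 0.004 m and (horizontal distance between pack3_mid and bay1 below 0.008 m or horizontal distance between pack3_mid and bay2 below 0.008 m or horizontal distance between pack3_mid and bay3 below 0.008 m or horizontal distance between pack3_mid and bay4 below 0.008 m) and z of pack3_mid in the frame of bay1 between -0.004 and 0.004 m and (horizontal distance between pack4_mid and bay1 below 0.008 m or horizontal distance between pack4_mid and bay2 below 0.008 m or horizontal distance between pack4_mid and bay3 below 0.008 m or horizontal distance between pack4_mid and bay4 below 0.008 m) and z of pack4_mid in the frame of bay1 between -0.004 and 0.004 m and x of old1_mid in the frame of tray_mid between -0.045 and 0.045 m and y of old1_mid in the frame of tray_mid between -0.075 and 0.075 m and z of each of old1_mid, old2_mid, old3_mid, old4_mid in the frame of tray_mid below 0.03 m and x of old2_mid in the frame of tray_mid between -0.045 and 0.045 m and y of old2_mid in the frame of tray_mid between -0.075 and 0.075 m and x of old3_mid in the frame of tray_mid between -0.045 and 0.045 m and y of old3_mid in the frame of tray_mid between -0.075 and 0.075 m and x of old4_mid in the frame of tray_mid between -0.045 and 0.045 m and y of old4_mid in the frame of tray_mid between -0.075 and 0.075 m and value of joint toggle below -0.3 rad and value of joint lock below 0.004 m), for 0.2 s.
5. the toggle is flipped back to on ((horizontal distance between pack1_mid and bay1 below 0.008 m or horizontal distance between pack1_mid and bay2 below 0.008 m or horizontal distance between pack1_mid and bay3 below 0.008 m or horizontal distance between pack1_mid and bay4 below 0.008 m) and z of pack1_mid in the frame of bay1 between -0.004 and 0.004 m and angle between the x axis of each of pack1_mid, pack2_mid, pack3_mid, pack4_mid and the x axis of bay1, either way round below 0.15 rad and (horizontal distance between pack2_mid and bay1 below 0.008 m or horizontal distance between pack2_mid and bay2 below 0.008 m or horizontal distance between pack2_mid and bay3 below 0.008 m or horizontal distance between pack2_mid and bay4 below 0.008 m) and z of pack2_mid in the frame of bay1 between -0.004 and 0.004 m and (horizontal distance between pack3_mid and bay1 below 0.008 m or horizontal distance between pack3_mid and bay2 below 0.008 m or horizontal distance between pack3_mid and bay3 below 0.008 m or horizontal distance between pack3_mid and bay4 below 0.008 m) and z of pack3_mid in the frame of bay1 between -0.004 and 0.004 m and (horizontal distance between pack4_mid and bay1 below 0.008 m or horizontal distance between pack4_mid and bay2 below 0.008 m or horizontal distance between pack4_mid and bay3 below 0.008 m or horizontal distance between pack4_mid and bay4 below 0.008 m) and z of pack4_mid in the frame of bay1 between -0.004 and 0.004 m and x of old1_mid in the frame of tray_mid between -0.045 and 0.045 m and y of old1_mid in the frame of tray_mid between -0.075 and 0.075 m and z of each of old1_mid, old2_mid, old3_mid, old4_mid in the frame of tray_mid below 0.03 m and x of old2_mid in the frame of tray_mid between -0.045 and 0.045 m and y of old2_mid in the frame of tray_mid between -0.075 and 0.075 m and x of old3_mid in the frame of tray_mid between -0.045 and 0.045 m and y of old3_mid in the frame of tray_mid between -0.075 and 0.075 m and x of old4_mid in the frame of tray_mid between -0.045 and 0.045 m and y of old4_mid in the frame of tray_mid between -0.075 and 0.075 m and value of joint toggle above 0.3 rad and value of joint lock below 0.004 m), for 0.2 s.
At the end, for the whole second after the job is handed in: Old packs at rest on the tray floor (centre within 45 mm in x, 75 mm in y, under 30 mm above its point); fresh packs flat and at rest, one to a bay (8 mm sideways, 4 mm in height, 0.15 rad); lock bar within 4 mm of home; toggle on (above 0.3 rad) (all of step 5 and linear speed of each of pack1, old1, pack2, old2, pack3, old3, pack4, old4 below 0.02 m/s); the robot touches nothing.
It fails at once if the toggle is on while the lock is open (more than 15 mm from home) (value of joint toggle above 0 rad and value of joint lock above 0.015 m).
It fails at once if a bystander is moved by more than 30 mm (distance of any of multimeter, solder_spool, mug from where it was at the start of the episode above 0.03 m).
Of old1, old2, old3, old4 only 1 to 2 are there at a start; the rules pass over those that are not, and their reading is None.
Of pack1, pack2, pack3, pack4 only 3 to 4 are there at a start; the rules pass over those that are not, and their reading is None.
At some moment in a run one of pack1, pack2, pack3, pack4 may be knocked a few centimetres aside while the robot is not near it.
Once in a run the grip may slacken for a moment while it holds something.
It also fails if it takes over 210 s, if anything falls off the work surface, if the arm or the gripper's body presses on something with over 40 N, if the wrist force passes 120 N, or if a joint passes its speed limit or range.

## Working session

There is one attempt and no reset: what is moved stays moved. The work goes in short steps, Python scripts to look and compute and a shell command to move; the robot and the scene stay as the last step left them, time stands still between calls to the robot, and variables do not carry over. Pictures are saved under pics/ and viewed, and the job is handed in when it is done.

```bash
ls; mkdir -p pics; python3 - <<'E'
from station import ctrl, eyes, spotter
import cv2
print(ctrl.get_obs())
for n in("scene","side","wrist"):
    p=eyes.get_image(n); cv2.imwrite(f"pics/a_{n}.png",p["image"][:,:,::-1])
    print(n,{k:v for k,v in p.items() if k!="image"})
E
```

```text
pics
{'t': 0.0, 'q': array([ 1.07198918e+00,  5.33809453e-02,  1.61428901e+00, -1.85604239e-06,
        1.47598748e+00, -1.19002874e-01]), 'dq': array([-0.00067412, -0.00064174,  0.00044351, -0.00072304,  0.00164511,
       -0.00059696]), 'effort': array([-1.52762163e-04, -3.93721139e+01, -3.70157576e+01, -2.68823460e-04,
        7.52030290e-03, -1.92113657e-05]), 'tool_pos': array([0.23158686, 0.58022834, 0.40345069]), 'tool_rot': array([-0.59289708, -3.08449919,  0.0030901 ]), 'contact_force': array([-0.94832006,  0.26756666,  0.80705235]), 'wrist_torque': array([ 0.00628559,  0.00853754, -0.01126783]), 'opening': 0.08550024022648245}
scene {'vertical_fov': 52.75769407686277, 'cx': 280.56643609057585, 'cy': 211.35929304636753, 'dist': array([0.02763638, 0.        , 0.        , 0.        , 0.        ]), 'rvec': array([ 0.72080144,  2.64897402, -1.09969402]), 'tvec': array([ 0.48341296, -0.17769788,  1.33224548]), 'shot': 1}
side {'vertical_fov': 42.293260908507534, 'cx': 281.51684428276576, 'cy': 202.57969477269177, 'dist': array([-0.04043902,  0.        ,  0.        ,  0.        ,  0.        ]), 'rvec': array([ 2.23453033, -0.44476451,  0.1943956 ]), 'tvec': array([-0.52610371,  0.23840701,  1.10574882]), 'shot': 2}
wrist {'vertical_fov': 58.47980179720322, 'cx': 285.5655299641746, 'cy': 208.5971078013643, 'dist': array([-0.06797398,  0.        ,  0.        ,  0.        ,  0.        ]), 'mount': array([[-4.74642252e-04, -9.48899887e-01, -3.15576899e-01,
         8.06818427e-02],
       [ 9.99999702e-01, -6.42442693e-04,  4.27698250e-04,
        -1.71261928e-04],
       [-6.08582894e-04, -3.15576602e-01,  9.48899909e-01,
         3.01416843e-02],
       [ 0.00000000e+00,  0.00000000e+00,  0.00000000e+00,
         1.00000000e+00]]), 'shot': 3}
```

View pics/a_scene.png

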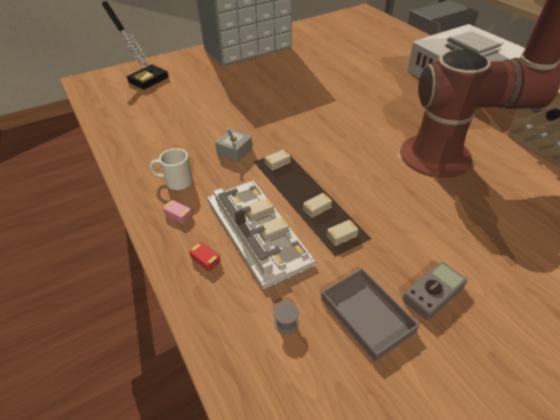

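View pics/a_side.png

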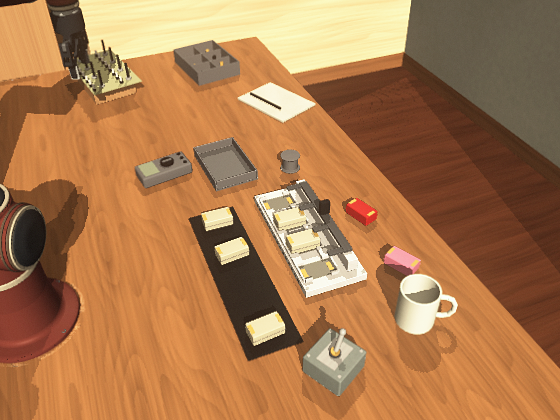

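View pics/a_wrist.png

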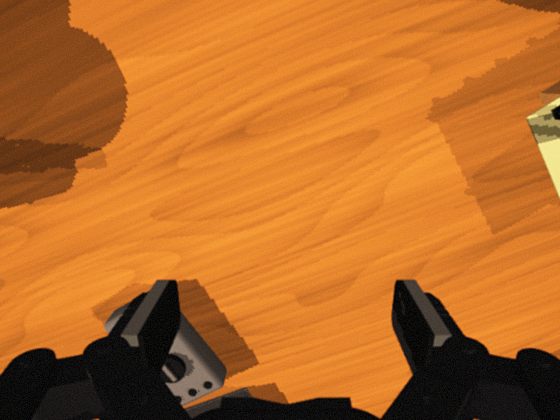

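```bash
cat > h.py <<'E'
from station import ctrl, eyes, spotter
import numpy as np, cv2
from scipy.spatial.transform import Rotation as R
def cam(p,obs=None):
    f=210/np.tan(np.radians(p["vertical_fov"])/2)
    K=np.array([[f,0,p["cx"]],[0,f,p["cy"]],[0,0,1.]])
    if "rvec" in p: return K,p["dist"],R.from_rotvec(p["rvec"]).as_matrix(),np.array(p["tvec"])
    T=np.eye(4);T[:3,:3]=R.from_rotvec(obs["tool_rot"]).as_matrix();T[:3,3]=obs["tool_pos"]
    C=np.linalg.inv(T@p["mount"]); return K,p["dist"],C[:3,:3],C[:3,3]
def proj(c,X):
    K,d,Rm,t=c
    return cv2.projectPoints(np.atleast_2d(np.array(X,float)),cv2.Rodrigues(Rm)[0],t,K,d)[0].reshape(-1,2)
def back(c,uv,z):
    K,d,Rm,t=c
    n=cv2.undistortPoints(np.array(uv,float).reshape(-1,1,2),K,d).reshape(-1,2)
    r=np.c_[n,np.ones(len(n))]@Rm; o=-Rm.T@t
    return o+r*((z-o[2])/r[:,2])[:,None]
def shot(n,fn=None):
    o=ctrl.get_obs(); p=eyes.get_image(n)
    if fn: cv2.imwrite("pics/"+fn,p["image"][:,:,::-1])
    return p,cam(p,o)
E
python3 - <<'E'
from h import *
names=["toggle_pivot","toggle_tip","lock_grip","bay1","bay2","bay3","bay4","pack1_mid","old2_mid","tray_mid","multimeter","solder_spool","mug"]
for n in("scene","side","wrist"):
    p,c=shot(n)
    print(n)
    for q in names:
        print(q,[(np.round(d["centre"],3).tolist(),round(d["confidence"],2)) for d in spotter.mark_of(q,p)][:8])
E
```

```text
scene
toggle_pivot [([0.53, -0.344, 0.052], 0.92), ([0.545, -0.335, 0.092], 0.53), ([0.453, 0.128, 0.018], 0.2)]
toggle_tip [([0.547, -0.336, 0.094], 0.38)]
lock_grip [([0.675, -0.003, 0.077], 0.79)]
bay1 [([0.601, -0.042, 0.037], 0.77), ([0.607, 0.042, 0.037], 0.66), ([0.601, -0.119, 0.033], 0.59), ([0.608, 0.117, 0.035], 0.56)]
bay2 [([0.601, -0.042, 0.037], 0.77), ([0.607, 0.042, 0.037], 0.66), ([0.601, -0.119, 0.033], 0.59), ([0.608, 0.117, 0.035], 0.56)]
bay3 [([0.601, -0.042, 0.037], 0.77), ([0.607, 0.042, 0.037], 0.66), ([0.601, -0.119, 0.033], 0.59), ([0.608, 0.117, 0.035], 0.56)]
bay4 [([0.601, -0.042, 0.037], 0.77), ([0.607, 0.042, 0.037], 0.66), ([0.601, -0.119, 0.033], 0.59), ([0.608, 0.117, 0.035], 0.56)]
pack1_mid [([0.447, 0.01, 0.015], 0.73), ([0.607, 0.12, 0.032], 0.57), ([0.676, -0.003, 0.083], 0.17)]
old2_mid [([0.782, 0.02, 0.018], 0.98), ([0.602, -0.039, 0.033], 0.85), ([0.791, -0.168, 0.013], 0.83), ([0.605, 0.04, 0.032], 0.48)]
tray_mid [([0.541, 0.344, 0.006], 0.74)]
multimeter [([0.37, 0.375, 0.002], 0.66), ([0.446, 0.008, 0.013], 0.39)]
solder_spool [([0.7, 
[... 632 characters left out ...]
-0.041, 0.036], 0.92), ([0.598, -0.121, 0.033], 0.89), ([0.605, 0.118, 0.036], 0.8), ([0.602, 0.035, 0.031], 0.55)]
pack1_mid [([0.45, 0.012, 0.016], 0.65)]
old2_mid [([0.786, 0.019, 0.016], 0.95), ([0.605, -0.045, 0.034], 0.92), ([0.793, -0.165, 0.014], 0.7)]
tray_mid [([0.536, 0.334, 0.001], 0.66), ([0.602, -0.044, 0.034], 0.33)]
multimeter [([0.374, 0.37, 0.0], 0.73), ([0.45, 0.011, 0.016], 0.44)]
solder_spool [([0.705, 0.27, 0.001], 0.9), ([0.446, 0.124, 0.012], 0.38)]
mug [([0.738, -0.301, -0.003], 0.79)]
wrist
toggle_pivot []
toggle_tip []
lock_grip []
bay1 []
bay2 []
bay3 []
bay4 []
pack1_mid []
old2_mid []
tray_mid []
multimeter [([0.378, 0.372, -0.002], 0.79)]
solder_spool []
mug []
```

```bash
python3 -m crank '[[0,0,-0.117,0,0,0,-1],[0,0,-0.117,0,0,0,-1],[0,0,-0.117,0,0,0,-1],[0,0,0,-18,-35,-5,-1],[0,0,0,-18,-35,-5,-1],[0,0,0,-18,-35,-5,-1],[0,0,0,-18,-35,-5,-1],[0,0,0,-18,-35,-5,-1]]'; python3 -m crank '[[0,0,0,-18,-35,-5,-1],[0,0,0,-18,-35,-5,-1],[0,0,0,-18,-35,-5,-1],[0,0,0,-18,-35,-5,-1],[0,0,0,-18,-35,-5,-1],[0,0,0,-18,-35,-5,-1],[0,0,0,-18,-35,-5,-1],[0,0,0,-18,-35,0,-1]]'
```

```text
t: 2.92
tool_pos: [0.3193, 0.4037, 0.4272]
tool_rot: [0.003, -3.138, 0.003]
contact_force: [0.8, 0.5, -0.2]
opening: 0.0855
t: 3.58
tool_pos: [0.4665, 0.1095, 0.4675]
tool_rot: [-0.008, 3.136, 0.001]
contact_force: [0.6, 0.5, 0.7]
opening: 0.0853
```

```bash
python3 -m crank '[[0,0,0,-18,-30,0,-1],[0,0,0,-18,-30,0,-1],[0,0,0,-18,-30,0,-1],[0,0,0,-18,-30,0,-1],[0,0,0,0,0,0,-1],[0,0,0,0,0,0,-1]]'; python3 - <<'E'
from h import *
p,c=shot("wrist","b1.png")
print(ctrl.get_obs()["tool_pos"],ctrl.get_obs()["tool_rot"],ctrl.get_obs()["q"])
for q in ["lock_grip","bay1","pack1_mid","old2_mid","toggle_pivot","toggle_tip"]:
    print(q,[(np.round(d["centre"],4).tolist(),round(d["confidence"],2)) for d in spotter.mark_of(q,p)][:8])
E
```

```text
t: 4.08
tool_pos: [0.543, -0.0245, 0.4698]
tool_rot: [0.009, 3.131, -0.002]
contact_force: [-0.5, 0.1, -0.3]
opening: 0.0851
[ 0.54280514 -0.02424558  0.46968277] [ 8.56486528e-03  3.13060399e+00 -3.12928758e-03] [-1.81623900e-01 -1.76379185e-01  1.72476418e+00 -1.43194478e-05
  1.58205170e+00 -1.74694878e+00]
lock_grip [([0.6724, -0.0015, 0.079], 0.96)]
bay1 [([0.5999, -0.1215, 0.0322], 0.82), ([0.6072, 0.1229, 0.0346], 0.67), ([0.7323, -0.3046, 0.0028], 0.3)]
pack1_mid [([0.4458, 0.0148, 0.0169], 0.72)]
old2_mid [([0.5989, -0.0362, 0.0383], 0.69), ([0.7867, 0.0168, 0.0133], 0.61), ([0.7857, -0.1667, 0.0152], 0.57)]
toggle_pivot []
toggle_tip []
```

View pics/b1.png

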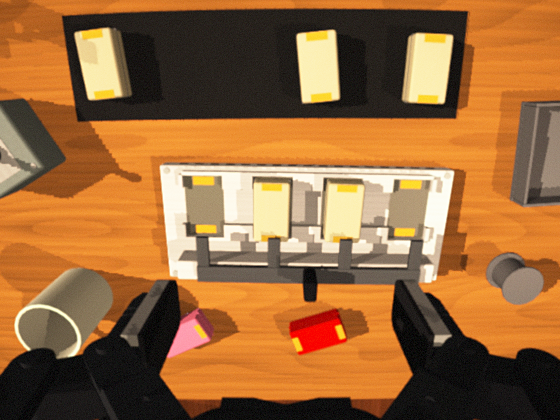

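```bash
cat >> h.py <<'E'
def box(x,y,yaw,z0,z1,l=.07,w=.04):
    P=[]
    for z in(z1,z0):
        for a,b in((1,1),(1,-1),(-1,-1),(-1,1)):
            P.append([x+a*l/2*np.cos(yaw)-b*w/2*np.sin(yaw),y+a*l/2*np.sin(yaw)+b*w/2*np.cos(yaw),z])
    return np.array(P)
def drawbox(im,c,P,col,s):
    u=np.round(proj(c,P)*s).astype(int)
    cv2.polylines(im,[u[:4]],True,col,1); 
    if len(P)>4: cv2.polylines(im,[u[4:]],True,col,1)
def bays(D):  # D=(x,y,yaw) dock bay-row centre
    x,y,w=D; return [(x-np.sin(w)*k,y+np.cos(w)*k) for k in(-.12,-.04,.04,.12)]
E
cat > fit.py <<'E'
from h import *
from scipy.optimize import least_squares
import sys
p,c=shot("wrist")
g=cv2.cvtColor(p["image"],cv2.COLOR_RGB2HSV)
# packs: ivory tops
m=((g[:,:,0]>18)&(g[:,:,0]<35)&(g[:,:,1]>40)&(g[:,:,1]<255)&(g[:,:,2]>150)).astype(np.uint8)
cv2.imwrite("pics/m.png",m*255)
n,l,s,ce=cv2.connectedComponentsWithStats(m)
for i in range(1,n):
    if s[i,4]>300:
        pts=cv2.findContours((l==i).astype(np.uint8),cv2.RETR_EXTERNAL,cv2.CHAIN_APPROX_NONE)[0][0].reshape(-1,2)
        print(s[i],cv2.minAreaRect(pts))
E
python3 - <<'E'
from h import *
p,c=shot("wrist")
im=cv2.resize(p["image"][:,:,::-1],None,fx=2,fy=2,interpolation=cv2.INTER_CUBIC)
D=(0.6035,0,-0.029)
for x,y in bays(D): drawbox(im,c,box(x,y,D[2],.02,.048),(0,0,255),2)
for x,y,w in((.446,.124,0),(.446,.0125,0),(.446,-.2,0.1)): drawbox(im,c,box(x,y,w,.002,.030),(0,0,255),2)
cv2.imwrite("pics/b2.png",im[0:600,120:920]); 
E
cp fit.py f2.py; python3 fit.py
```

```text
[  73   28   48   72 2370] ((96.77169799804688, 63.44905090332031), (71.07393646240234, 36.48912048339844), 79.3803482055664)
[ 296   31   42   73 2608] ((316.4853210449219, 66.80882263183594), (70.40738677978516, 38.73173904418945), 85.60128784179688)
[ 401   34   50   71 2805] ((425.6053771972656, 69.02491760253906), (43.98694610595703, 70.91114807128906), 6.170175075531006)
[  0 112  39  54 705] ((12.614862442016602, 143.06080627441406), (65.21492004394531, 16.042171478271484), 54.462318420410156)
[183 175  40  52 636] ((211.3914337158203, 193.78054809570312), (53.88109588623047, 36.5261344909668), 47.72631072998047)
[ 230  182   58   69 2112] ((258.3847961425781, 215.99559020996094), (56.26609420776367, 68.21879577636719), 2.2025980949401855)
[ 311  182   51   71 2124] ((335.75, 217.75), (46.35429763793945, 69.62198638916016), 5.194429397583008)
[ 12 269  68  90 700] ((43.95361328125, 315.6988220214844), (87.47908782958984, 65.4942626953125), 84.03550720214844)
```

View pics/b2.png

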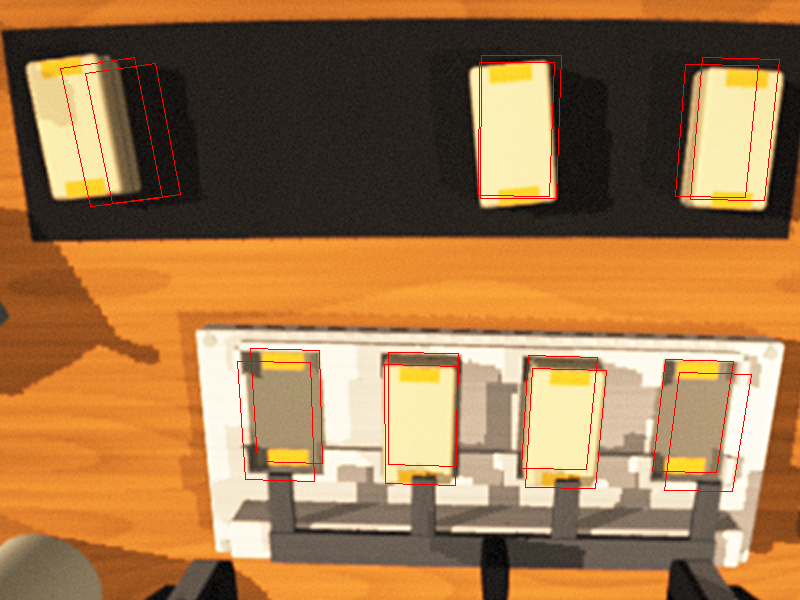

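```bash
python3 - <<'E'
import cv2
im=cv2.imread("pics/b1.png")
a=cv2.resize(im[155:295,155:310],None,fx=5,fy=4.2,interpolation=cv2.INTER_CUBIC)
b=cv2.resize(im[155:295,305:460],None,fx=5,fy=4.2,interpolation=cv2.INTER_CUBIC)
cv2.imwrite("pics/b3.png",a);cv2.imwrite("pics/b4.png",b)
E
```

```text
(no output)
```

View pics/b3.png

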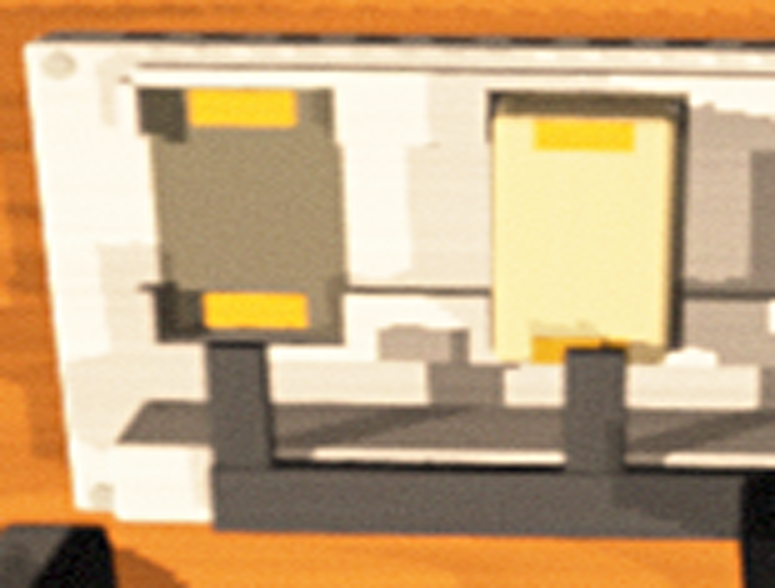

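View pics/b4.png

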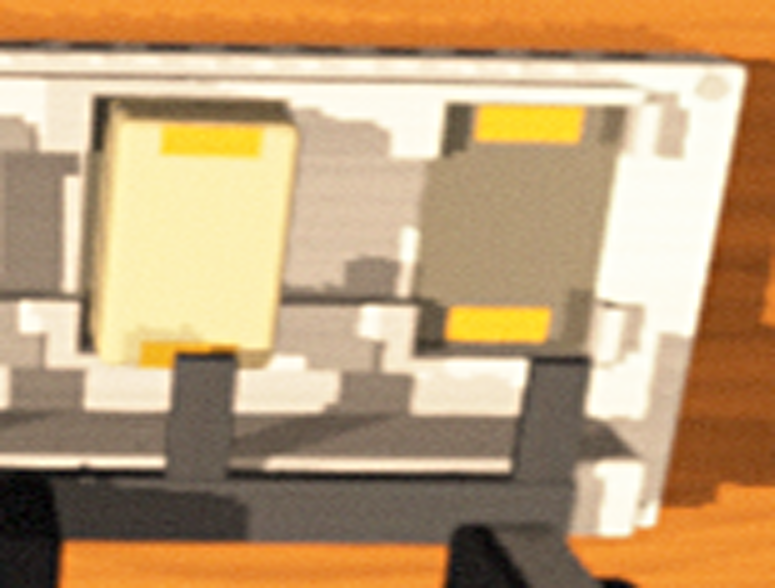

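```bash
python3 - <<'E'
from h import *
p,c=shot("wrist")
B=back(c,[[203.4,180.7],[206.2,228.8],[411,184.5],[404.6,232.1],[160,165.7],[454,170.5],[170,276],[436,280]],.020)
print(np.round(B,4))
m1=(B[0]+B[1])/2;m4=(B[2]+B[3])/2
print(m1,m4,(m1+m4)/2,np.linalg.norm(m4-m1),np.arctan2(-(m4-m1)[0],(m4-m1)[1]), B[4:].mean(0))
# old pack tops z=.048: corner px crop
def px(u,v,o): return [u/5+o,v/4.2+155]
print(np.round(back(c,[px(495,108,155),px(672,115,155),px(498,362,155),px(668,360,155)],.048),4))
print(np.round(back(c,[px(108,110,305),px(298,115,305),px(98,362,305),px(270,365,305)],.048),4))
# tabs top z=.060: tab1 end centre , tab4 end centre
print(np.round(back(c,[px(236,343,155),px(595,350,155),px(207,355,305),px(560,358,305)],.060),4))
# fresh tops
for r in ([96.8,63.4],[316.5,66.8],[425.6,69.0]): print(back(c,[r],.030))
E
```

```text
[[ 0.5724 -0.1183  0.02  ]
 [ 0.6324 -0.1193  0.02  ]
 [ 0.5774  0.1229  0.02  ]
 [ 0.6374  0.1214  0.02  ]
 [ 0.5544 -0.1672  0.02  ]
 [ 0.5605  0.1718  0.02  ]
 [ 0.6973 -0.1706  0.02  ]
 [ 0.7042  0.1695  0.02  ]]
[ 0.60243526 -0.11879675  0.02      ] [0.60738727 0.12215818 0.02      ] [0.60491126 0.00168072 0.02      ] 0.24100580934299834 -0.020548715987621008 [0.62910274 0.00088128 0.02      ]
[[ 0.5653 -0.0572  0.048 ]
 [ 0.5672 -0.0191  0.048 ]
 [ 0.6363 -0.0586  0.048 ]
 [ 0.6358 -0.0199  0.048 ]]
[[0.566  0.021  0.048 ]
 [0.5673 0.0622 0.048 ]
 [0.6365 0.0211 0.048 ]
 [0.6375 0.0605 0.048 ]]
[[ 0.6255 -0.1152  0.06  ]
 [ 0.6275 -0.0361  0.06  ]
 [ 0.6292  0.0438  0.06  ]
 [ 0.6305  0.1227  0.06  ]]
[[ 0.44238449 -0.22011534  0.03      ]]
[[0.44890292 0.0089422  0.03      ]]
[[0.45004258 0.12270602 0.03      ]]
```

```bash
python3 -m crank '[[0,0,0,-2,-40,8,1],[0,0,0,-2,-40,8,1],[0,0,0,-2,-40,8,1],[0,0,0,-2,-40,8,1],[0,0,0,-2,-40,8,1],[0,0,0,-2,-40,8,1],[0,0,0,-2,-40,8,1],[0,0,0,-2,-40,8,1]]' 40; python3 -m crank '[[0,0,0,-2,-20,8,1],[0,0,0,-2,-5,0,1],[0,0,0,0,0,0,1],[0,0,0,0,0,0,1]]';python3 - <<'E'
from h import *
o=ctrl.get_obs();print(o["tool_pos"],o["tool_rot"],o["opening"])
p,c=shot("wrist","c1.png")
for q in ["toggle_pivot","toggle_tip"]:
    print(q,[(np.round(d["centre"],4).tolist(),round(d["confidence"],2)) for d in spotter.mark_of(q,p)][:8])
E
```

```text
t: 5.25
tool_pos: [0.5624, -0.3429, 0.4099]
tool_rot: [-0.027, 3.119, -0.003]
contact_force: [0.3, 0.4, 0.3]
opening: 0.0001
t: 5.58
tool_pos: [0.5657, -0.3756, 0.398]
tool_rot: [-0.015, 3.123, -0.0]
contact_force: [-0.0, 0.6, 0.4]
opening: 0.0
[ 0.56574984 -0.3756009   0.39796666] [-1.53445273e-02  3.12285920e+00 -3.43025753e-04] 3.508403748902594e-05
toggle_pivot [([0.5277, -0.3485, 0.0539], 0.8)]
toggle_tip [([0.5465, -0.3393, 0.0978], 0.67), ([0.5292, -0.3516, 0.0535], 0.42)]
```

View pics/c1.png

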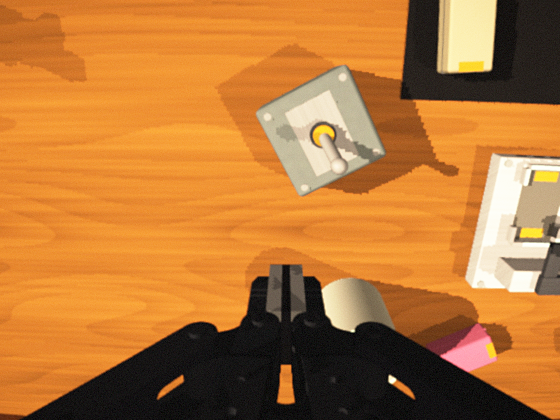

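```bash
python3 -m crank '[[0,0,-0.11,0,0,0,1],[0,0,-0.11,0,0,0,1],[0,0,-0.11,0,0,0,1],[0,0,-0.11,0,0,0,1],[0,0,0,0,0,0,1]]'; python3 - <<'E'
from h import *
o=ctrl.get_obs();M=R.from_rotvec(o["tool_rot"]).as_matrix()
print(ctrl.finger_overhang,np.round(M,3),o["tool_pos"])
p,c=shot("wrist","c2.png")
P=[]
for q in ["toggle_pivot","toggle_tip"]:
    print(q,[(np.round(d["centre"],4).tolist(),round(d["confidence"],2)) for d in spotter.mark_of(q,p)][:8])
print((M.T@(np.array([.5735,-.324,.083])-o["tool_pos"]-M[:,2]*.173))*1000)
E
```

```text
t: 6.15
tool_pos: [0.5677, -0.367, 0.4038]
tool_rot: [-0.743, 3.029, -0.015]
contact_force: [0.0, -0.1, -0.0]
opening: 0.0001
0.1734 [[-0.886 -0.462  0.025]
 [-0.463  0.887 -0.004]
 [-0.02  -0.015 -1.   ]] [ 0.56765248 -0.36695455  0.40377515]
toggle_pivot [([0.4437, -0.2217, 0.0137], 0.53), ([0.5445, -0.3386, 0.0958], 0.51)]
toggle_tip [([0.5447, -0.3384, 0.0975], 0.87)]
[-18.5441273   40.09457717 147.66262903]
```

View pics/c2.png

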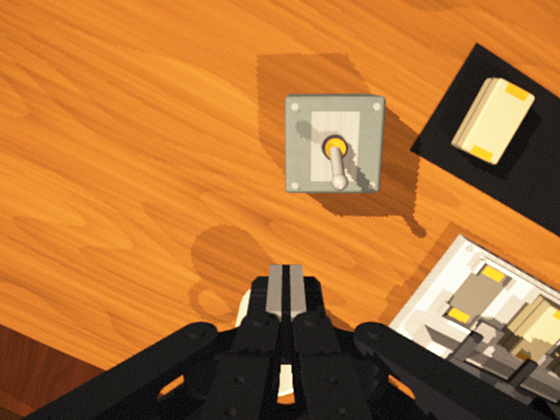

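```bash
python3 -m crank '[[0,0,0,-10,20,0,1],[0,0,0,-10,20,0,1],[0,0,0,0,0,35,1],[0,0,0,0,0,35,1],[0,0,0,0,0,35,1],[0,0,0,0,0,30,1],[0,0,0,0,0,10,1],[0,0,0,0,0,0,1]]'; python3 - <<'E'
from h import *
o=ctrl.get_obs();M=R.from_rotvec(o["tool_rot"]).as_matrix()
print(np.round(M,3))
f=o["tool_pos"]+M[:,2]*.173; print(f)
print((M.T@(np.array([.5735,-.324,.083])-f))*1000)
p,c=shot("scene","c3.png")
p,c=shot("side","c4.png")
im=cv2.imread("pics/c4.png")[290:410,270:430];cv2.imwrite("pics/c4.png",cv2.resize(im,None,fx=4,fy=4))
E
```

```text
t: 6.97
tool_pos: [0.573, -0.3203, 0.2605]
tool_rot: [-0.712, 3.027, -0.03]
contact_force: [-0.4, -0.3, -0.2]
opening: 0.0002
[[-0.895 -0.445  0.035]
 [-0.446  0.895 -0.011]
 [-0.026 -0.026 -0.999]]
[ 0.57903446 -0.32225698  0.08763851]
[5.85163707 1.02239167 4.46063254]
```

View pics/c4.png

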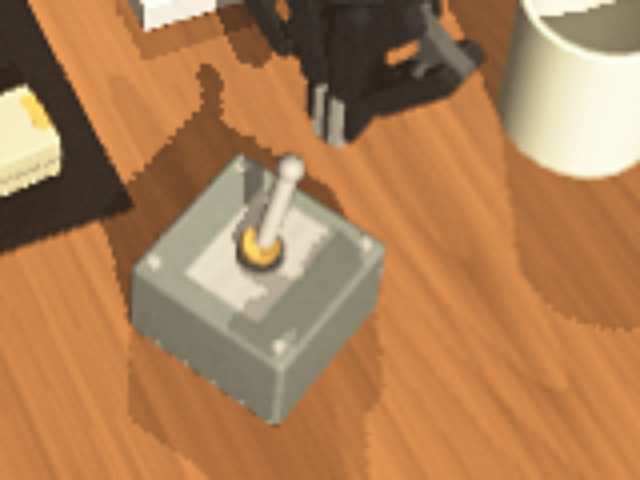

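```bash
python3 -m crank '[[0,0,0,14,0,4,1],[0,0,0,12,0,0,1],[0,0,0,12,0,0,1],[0,0,0,12,0,0,1],[0,0,0,8,0,0,1],[0,0,0,0,0,0,1]]'; python3 - <<'E'
from h import *
o=ctrl.get_obs();M=R.from_rotvec(o["tool_rot"]).as_matrix()
f=o["tool_pos"]+M[:,2]*.173; print(f)
u=np.array([.9,.435]);print(u@(f[:2]-[.5285,-.3455]))
p,c=shot("side","d4.png")
im=cv2.imread("pics/d4.png")[290:410,270:430];cv2.imwrite("pics/d4.png",cv2.resize(im,None,fx=4,fy=4))
E
```

```text
t: 7.57
tool_pos: [0.52, -0.352, 0.2701]
tool_rot: [-0.705, 3.01, -0.06]
contact_force: [2.8, -0.6, 1.5]
opening: 0.0
[ 0.5299675  -0.3565637   0.09740706]
-0.003491956475607957
```

View pics/d4.png

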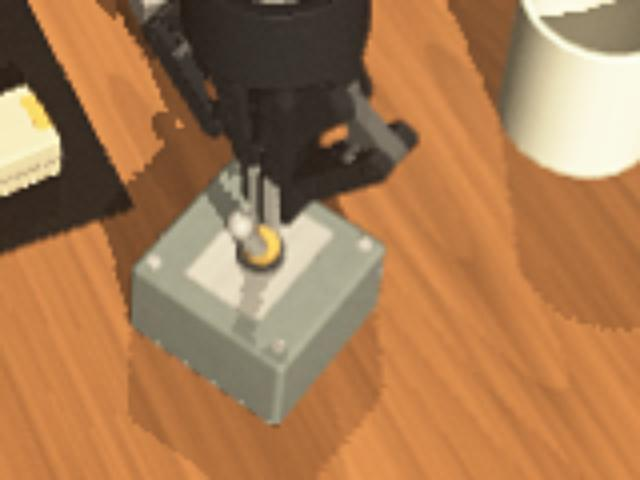

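```bash
cat >> h.py <<'E'
def Rt(yaw): # tool x=-dockx, y=docky, z down
    c,s=np.cos(yaw),np.sin(yaw)
    return np.array([[-c,-s,0],[-s,c,0],[0,0,-1.]])
def need(x,y,z,yaw,L=.173):
    """finger point at L ahead of TCP to (x,y,z)"""
    o=ctrl.get_obs();M=R.from_rotvec(o["tool_rot"]).as_matrix();T=Rt(yaw)
    turn=R.from_matrix(M.T@T).as_rotvec()
    tcp=np.array([x,y,z+L]); d=tcp-o["tool_pos"]
    print("turn",np.round(turn,3),"shift(after turn)",np.round(T.T@d*1000,1),"shift(now)",np.round(M.T@d*1000,1),"open",round(o["opening"],4),"F",np.round(o["contact_force"],1),"t",round(o["t"],2))
E
python3 -m crank '[[0,0,0,-20,0,-2,1],[0,0,0,-20,0,-35,1],[0,0,0,0,0,-40,1],[0,0,0,0,0,-40,1],[0,0,0,0,0,0,1]]'; python3 - <<'E'
from h import *
need(.64,-.1,.2,-.0195)
p,c=shot("side","d4.png")
im=cv2.imread("pics/d4.png")[290:410,270:430];cv2.imwrite("pics/d4.png",cv2.resize(im,None,fx=4,fy=4))
p,c=shot("scene","d5.png")
im=cv2.imread("pics/d5.png")[110:180,190:290];cv2.imwrite("pics/d5.png",cv2.resize(im,None,fx=6,fy=6))
E
```

```text
t: 8.03
tool_pos: [0.548, -0.3311, 0.3876]
tool_rot: [-0.704, 3.024, -0.046]
contact_force: [2.0, -1.1, 2.1]
opening: -0.0002
turn [-0.029  0.037  0.477] shift(after turn) [-87.5 232.8  14.6] shift(now) [-184.2  167.2   13.7] open -0.0002 F [ 2.  -1.1  2.1] t 8.03
```

View pics/d4.png

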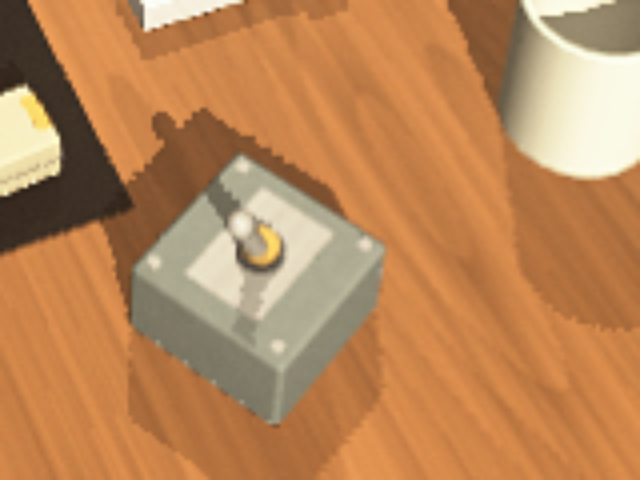

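View pics/d5.png

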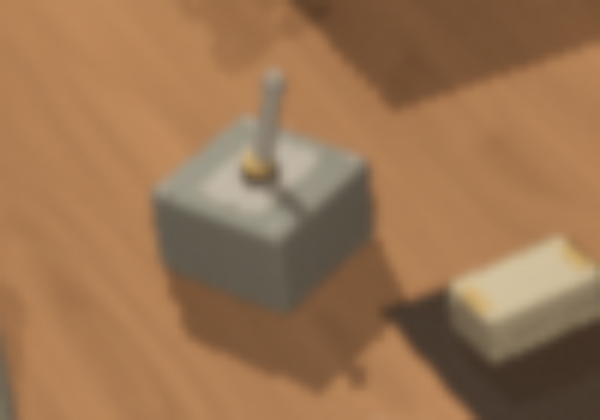

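```bash
python3 -m crank '[[-0.007,0.009,0.119,-5,0,0,1],[-0.007,0.009,0.119,0,0,0,1],[-0.007,0.009,0.119,0,0,0,1],[-0.007,0.009,0.119,0,0,0,1],[0,0,0,0,0,0,1]]'; python3 - <<'E'
from h import *
need(.673,-.042,.068,-.0195)
E
```

```text
t: 8.55
tool_pos: [0.5489, -0.3275, 0.3697]
tool_rot: [-0.063, -3.117, -0.022]
contact_force: [-0.3, -0.2, -0.1]
opening: -0.0
turn [ 0.014 -0.024 -0.021] shift(after turn) [-118.5  287.9  128.7] shift(now) [-115.6  288.5  129.9] open -0.0 F [-0.3 -0.2 -0.1] t 8.55
```

```bash
python3 -m crank '[[0.014,-0.024,-0.021,-15,36,0,1],[0,0,0,-15,36,0,1],[0,0,0,-15,36,0,1],[0,0,0,-15,36,0,1],[0,0,0,-15,36,0,1],[0,0,0,-15,36,0,1],[0,0,0,-15,36,0,1],[0,0,0,0,0,0,1]]'; python3 - <<'E'
from h import *
need(.673,-.042,.068,-.0195)
p,c=shot("wrist","e1.png")
print([(np.round(d["centre"],4).tolist(),round(d["confidence"],2)) for d in spotter.mark_of("lock_grip",p)])
E
```

```text
t: 9.22
tool_pos: [0.6573, -0.0701, 0.3521]
tool_rot: [-0.004, -3.119, -0.009]
contact_force: [-0.1, 0.3, 1.0]
opening: 0.0002
turn [ 0.005 -0.022  0.017] shift(after turn) [-15.1  28.4 111.1] shift(now) [-18.1  27.6 110.9] open 0.0002 F [-0.1  0.3  1. ] t 9.22
[([0.674, 0.0008, 0.0801], 0.56)]
```

View pics/e1.png

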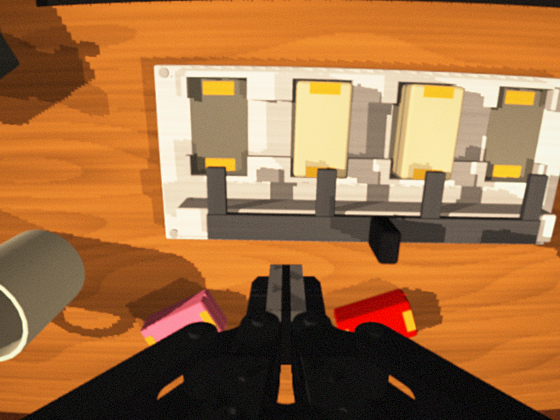

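```bash
python3 -m crank '[[0.005,-0.022,0.017,-17,26,0,1],[0,0,0,0,0,35,1],[0,0,0,0,0,35,1],[0,0,0,0,0,30,1],[0,0,0,0,0,0,1]]'; python3 - <<'E'
from h import *
need(.673,-.042,.068,-.0195)
p,c=shot("side","e2.png")
im=cv2.imread("pics/e2.png")[170:300,240:400];cv2.imwrite("pics/e2.png",cv2.resize(im,None,fx=4,fy=4))
E
```

```text
t: 9.73
tool_pos: [0.6726, -0.0549, 0.2485]
tool_rot: [0.035, 3.14, -0.011]
contact_force: [-1.8, -0.1, -1.8]
opening: -0.0001
turn [-0.007  0.001 -0.003] shift(after turn) [-0.2 12.9  7.5] shift(now) [-0.1 13.   7.4] open -0.0001 F [-1.8 -0.1 -1.8] t 9.73
```

View pics/e2.png

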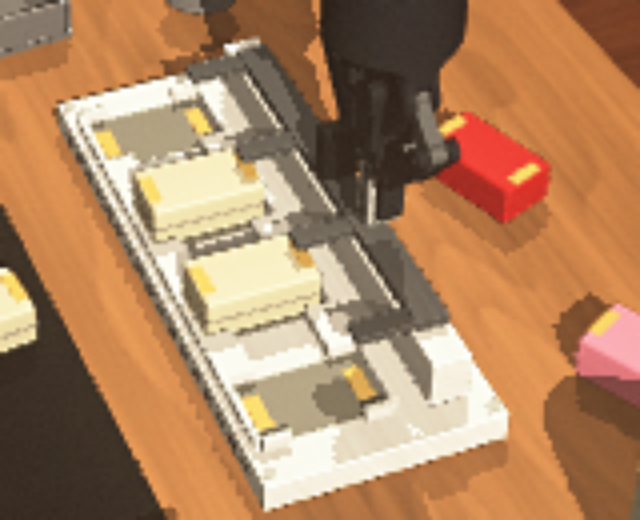

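```bash
python3 -m crank '[[0,0,0,0,12,6,1],[0,0,0,0,12,0,1],[0,0,0,0,12,0,1],[0,0,0,0,12,0,1],[0,0,0,0,10,0,1],[0,0,0,0,0,0,1]]'; python3 - <<'E'
from h import *
need(.673,.016,.068,-.0195)
E
python3 -m crank '[[0,0,0,0,8,0,1],[0,0,0,0,6,0,1],[0,0,0,0,0,0,1]]'; python3 - <<'E'
from h import *
need(.673,.016,.068,-.0195)
p,c=shot("side","e3.png")
im=cv2.imread("pics/e3.png")[170:300,240:400];cv2.imwrite("pics/e3.png",cv2.resize(im,None,fx=4,fy=4))
E
```

```text
t: 10.28
tool_pos: [0.6765, 0.0041, 0.253]
tool_rot: [0.038, 3.127, -0.02]
contact_force: [-0.9, -0.4, 0.4]
opening: 0.0001
turn [-0.013  0.014 -0.005] shift(after turn) [ 3.8 11.9 12. ] shift(now) [ 4.  12.  11.8] open 0.0001 F [-0.9 -0.4  0.4] t 10.28
t: 10.53
tool_pos: [0.6771, 0.0196, 0.2541]
tool_rot: [0.035, 3.125, -0.027]
contact_force: [-0.3, -5.7, -3.6]
opening: -0.0
turn [-0.017  0.016 -0.003] shift(after turn) [ 4.  -3.7 13.1] shift(now) [ 4.2 -3.5 13.1] open -0.0 F [-0.3 -5.7 -3.6] t 10.53
```

View pics/e3.png

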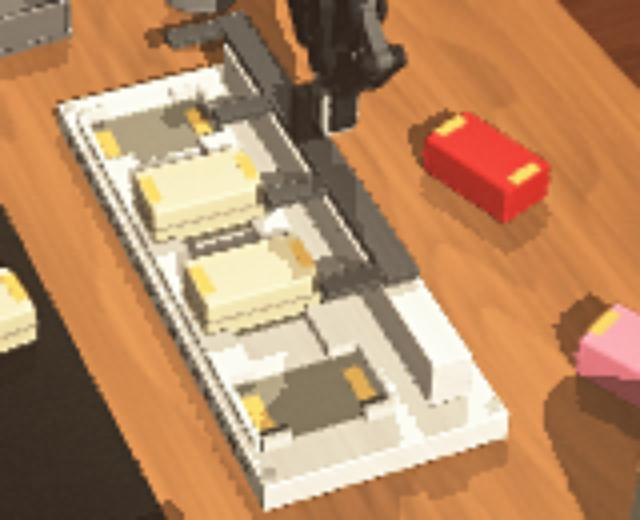

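```bash
python3 -m crank '[[0,0,0,0,8,6,1],[0,0,0,0,8,3,1],[0,0,0,0,4,0,1],[0,0,0,0,0,0,1]]'; python3 - <<'E'
from h import *
need(.673,.016,.068,-.0195)
E
python3 -m crank '[[0,0,0,0,7,0,1],[0,0,0,0,7,0,1],[0,0,0,0,0,0,1]]'; python3 - <<'E'
from h import *
need(.673,.016,.068,-.0195)
p,c=shot("side","e3.png")
im=cv2.imread("pics/e3.png")[170:300,240:400];cv2.imwrite("pics/e3.png",cv2.resize(im,None,fx=4,fy=4))
E
```

```text
t: 10.92
tool_pos: [0.6795, 0.0253, 0.2538]
tool_rot: [0.037, 3.124, -0.094]
contact_force: [-1.2, 0.0, 1.0]
opening: -0.0001
turn [-0.06   0.017 -0.004] shift(after turn) [ 6.3 -9.4 12.8] shift(now) [ 6.5 -8.7 13.2] open -0.0001 F [-1.2  0.   1. ] t 10.92
t: 11.17
tool_pos: [0.6803, 0.03, 0.2542]
tool_rot: [0.039, 3.124, -0.139]
contact_force: [0.7, 0.3, -1.3]
opening: 0.0001
turn [-0.089  0.016 -0.006] shift(after turn) [  7.  -14.1  13.2] shift(now) [  7.1 -12.9  14.3] open 0.0001 F [ 0.7  0.3 -1.3] t 11.17
```

View pics/e3.png

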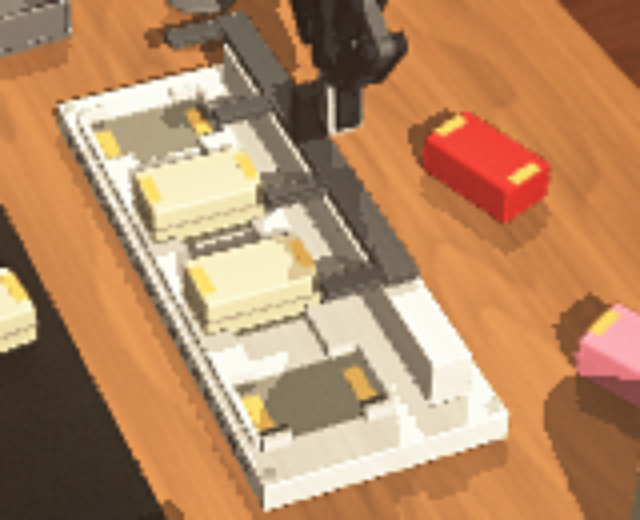

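```bash
python3 -m crank '[[0,0,0,0,-20,0,1],[-0.08,0.016,0,0,-10,-30,1],[0,0,0,0,0,-40,-1],[0,0,0,30,0,-40,-1],[0,0,0,30,0,-20,-1],[0,0,0,20,0,0,-1],[0,0,0,0,0,0,-1]]'; python3 - <<'E'
from h import *
need(.603,0,.2,-.0195)
p,c=shot("wrist","e4.png")
E
```

```text
t: 11.8
tool_pos: [0.6025, 0.0115, 0.3873]
tool_rot: [0.033, 3.139, 0.025]
contact_force: [0.1, -0.2, -0.2]
opening: 0.0606
turn [ 0.016  0.003 -0.002] shift(after turn) [ -0.7 -11.4  14.3] shift(now) [ -0.7 -11.7  14.1] open 0.0606 F [ 0.1 -0.2 -0.2] t 11.8
```

View pics/e4.png

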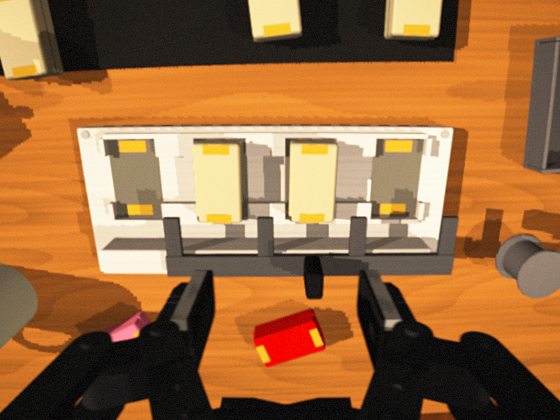

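```bash
python3 - <<'E'
from h import *
p,c=shot("wrist")
# tab end centres (px) top z .060
B=back(c,[[172.5,217],[265,217],[358,217],[450,217]],.060)
D=(.6045,.0015,-.0195)
for b,(x,y) in zip(B,bays(D)):
    print(b, (b[1]-y)*np.cos(D[2])-(b[0]-x)*np.sin(D[2]))
# recheck bays via strips
s=back(c,[[132,146],[140,210],[398,146],[390,210]],.020);print(s,(s[0]+s[1])/2,(s[2]+s[3])/2)
print([(np.round(d["centre"],4).tolist(),round(d["confidence"],2)) for d in spotter.mark_of("tray_mid",p)])
E
```

```text
[ 0.62896184 -0.07969742  0.06      ] 0.03929499662535677
[ 0.63106138 -0.0015203   0.06      ] 0.037498192108714454
[0.63324243 0.07731269 0.06      ] 0.036358717438410584
[0.63552919 0.15758035 0.06      ] 0.036655709773798936
[[ 0.57404902 -0.12132978  0.02      ]
 [ 0.63526472 -0.12268084  0.02      ]
 [ 0.58018995  0.12003018  0.02      ]
 [ 0.64174364  0.11667252  0.02      ]] [ 0.60465687 -0.12200531  0.02      ] [0.61096679 0.11835135 0.02      ]
[]
```

```bash
python3 - <<'E'
from h import *
D=(.606,0,-.0195)
for n in("wrist","scene","side"):
    p,c=shot(n)
    if n=="wrist":
        o=ctrl.get_obs();M=R.from_rotvec(o["tool_rot"]).as_matrix()
        for dx in(-.011,.011): print(proj(c,[o["tool_pos"]+M@np.array([dx,0,.173])]))
    s=2 if n=="wrist" else 4
    im=cv2.resize(p["image"][:,:,::-1],None,fx=s,fy=s,interpolation=cv2.INTER_CUBIC)
    for q,col in((D,(0,0,255)),):
        # dock outline: centre 24mm beyond bays?
        x=q[0]+.0242*np.cos(q[2]);y=q[1]+.0242*np.sin(q[2])
        drawbox(im,c,box(x,y,q[2],.020,.020,.144,.340),col,s)
        for a,b in bays(q): drawbox(im,c,box(a,b,q[2],.020,.020,.076,.046)[:4],(255,0,0),s)
    x0,y0={"wrist":(120,200),"scene":(200*4,175*4),"side":(245*4,175*4)}[n]
    cv2.imwrite(f"pics/f_{n}.png",im[y0:y0+600,x0:x0+800])
E
```

```text
[[285.5526821  302.21365715]]
[[285.53799765 257.30995638]]
```

View pics/f_wrist.png

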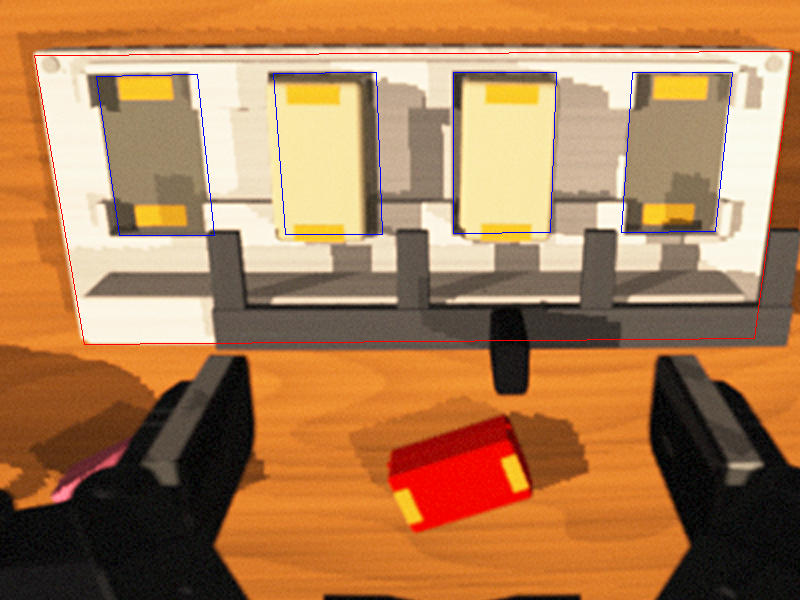

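View pics/f_scene.png

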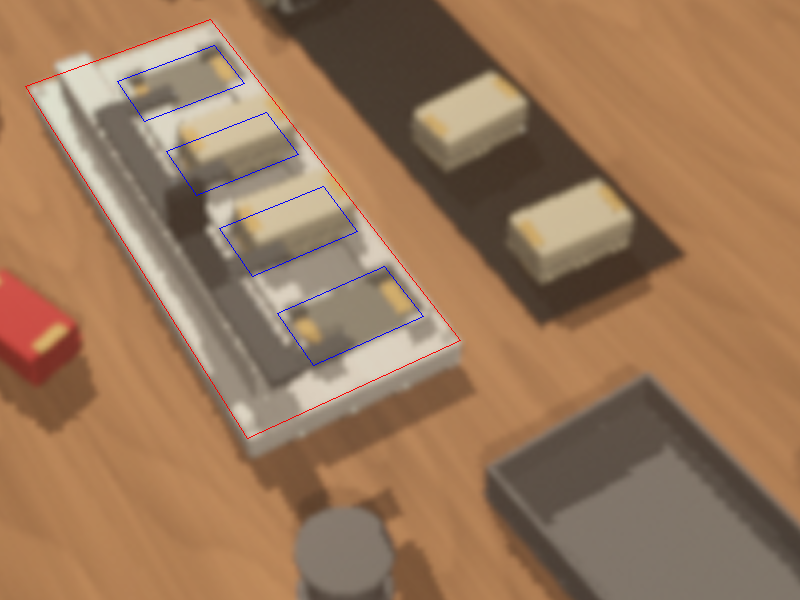

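View pics/f_side.png

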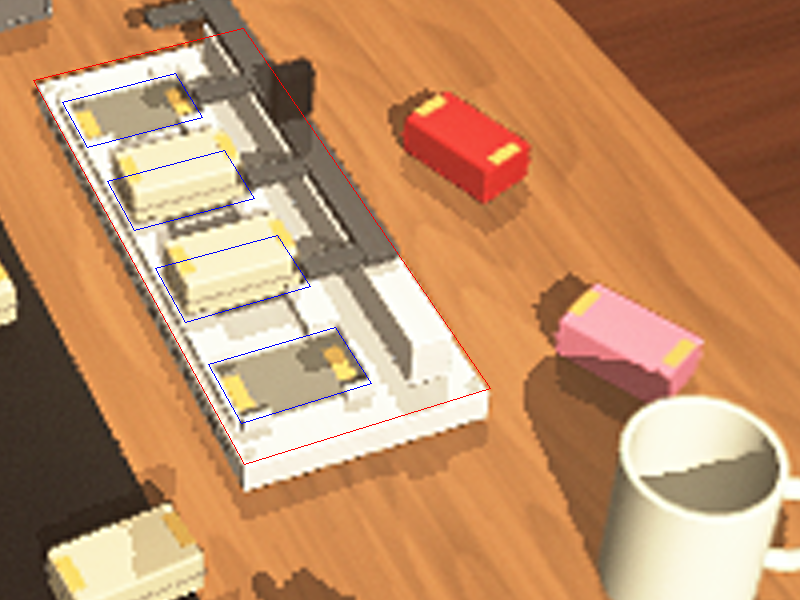

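```bash
python3 - <<'E'
from h import *
need(.600,-.040,.021,-.0195)
p,c=shot("scene");
for q in("tray_mid",):
  print([(np.round(d["centre"],4).tolist(),round(d["confidence"],2)) for d in spotter.mark_of(q,p)])
E
python3 -m crank '[[0.016,0,0,1,-26,0,-0.4],[0,0,0,1,-25,30,-0.4],[0,0,0,0,0,40,-0.4],[0,0,0,0,0,30,-0.4],[0,0,0,0,0,0,-0.4]]'; python3 - <<'E'
from h import *
need(.600,-.040,.021,-.0195)
E
```

```text
turn [ 0.014 -0.002 -0.003] shift(after turn) [  3.9 -50.4 189.8] shift(now) [  3.4 -53.1 189.1] open 0.0854 F [-0.9 -0.3 -0.6] t 12.1
[([0.5403, 0.3457, 0.0036], 0.89), ([0.611, 0.1174, 0.0333], 0.64)]
t: 12.62
tool_pos: [0.6045, -0.0432, 0.2809]
tool_rot: [0.033, 3.139, -0.003]
contact_force: [-0.5, 0.2, -0.5]
opening: 0.0599
turn [-0.002  0.002 -0.002] shift(after turn) [ 4.6  3.1 86.9] shift(now) [ 4.8  3.3 86.9] open 0.0599 F [-0.5  0.2 -0.5] t 12.62
```

```bash
python3 -m crank '[[0,0,0,5,3,25,-0.4],[0,0,0,0,0,25,-0.4],[0,0,0,0,0,20,-0.4],[0,0,0,0,0,8,-0.4],[0,0,0,0,0,0,-0.4]]'; python3 - <<'E'
from h import *
need(.600,-.040,.021,-.0195)
E
```

```text
t: 13.03
tool_pos: [0.6024, -0.0405, 0.2026]
tool_rot: [0.034, 3.139, -0.002]
contact_force: [-0.1, -0.6, -0.4]
opening: 0.0594
turn [-0.001  0.002 -0.002] shift(after turn) [2.4 0.5 8.6] shift(now) [2.4 0.5 8.6] open 0.0594 F [-0.1 -0.6 -0.4] t 13.03
```

```bash
python3 -m crank '[[0,0,0,3,0,8,-0.4],[0,0,0,0,0,0,-0.4],[0,0,0,0,0,0,1],[0,0,0,0,0,0,1],[0,0,0,0,0,0,1],[0,0,0,0,0,0,1],[0,0,0,0,0,0,1]]' 60; python3 - <<'E'
from h import *
need(.600,-.040,.021,-.0195)
E
```

```text
t: 13.62
tool_pos: [0.6026, -0.0406, 0.2018]
tool_rot: [0.033, 3.129, -0.004]
contact_force: [-0.8, 0.4, -1.7]
opening: 0.0387
turn [-0.003  0.012 -0.002] shift(after turn) [2.6 0.6 7.8] shift(now) [2.7 0.6 7.7] open 0.0387 F [-0.8  0.4 -1.7] t 13.62
```

```bash
python3 -m crank '[[0,0,0,0,0,-15,1],[0,0,0,0,0,-30,1],[0,0,0,0,0,-35,1],[0,0,0,0,0,-35,1],[0,0,0,0,0,0,1]]' 60; python3 - <<'E'
from h import *
need(.54,.306,.12,-.0195)
p,c=shot("wrist","g1.png")
E
```

```text
t: 14.03
tool_pos: [0.5997, -0.0401, 0.3175]
tool_rot: [0.034, 3.138, -0.002]
contact_force: [2.0, -0.7, 0.3]
opening: 0.0388
turn [-0.001  0.004 -0.002] shift(after turn) [ 66.4 344.8  24.5] shift(now) [ 67.2 344.7  23.9] open 0.0388 F [ 2.  -0.7  0.3] t 14.03
```

View pics/g1.png

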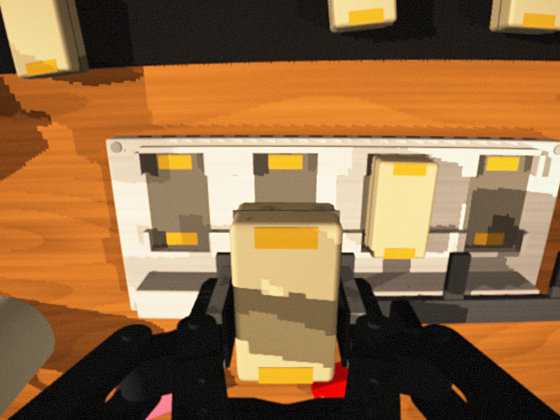

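```bash
python3 -m crank '[[0,0,0,7,36,0,1],[0,0,0,7,36,0,1],[0,0,0,7,36,0,1],[0,0,0,7,36,0,1],[0,0,0,7,36,0,1],[0,0,0,7,36,0,1],[0,0,0,7,36,0,1],[0,0,0,7,30,0,1]]'; python3 -m crank '[[0,0,0,7,20,0,1],[0,0,0,0,20,0,1],[0,0,0,0,0,0,1]]';  python3 - <<'E'
from h import *
need(.54,.306,.02,-.0195)
p,c=shot("wrist","g2.png")
print([(np.round(d["centre"],4).tolist(),round(d["confidence"],2)) for d in spotter.mark_of("tray_mid",p)])
E
```

```text
t: 14.75
tool_pos: [0.5465, 0.2476, 0.3044]
tool_rot: [-0.055, -3.132, 0.008]
contact_force: [-0.0, -0.4, -0.7]
opening: 0.039
t: 15.0
tool_pos: [0.5366, 0.2948, 0.2986]
tool_rot: [-0.044, -3.124, 0.009]
contact_force: [-0.0, -0.4, -2.1]
opening: 0.0389
turn [-0.006 -0.017 -0.009] shift(after turn) [ -3.2  11.2 105.6] shift(now) [ -4.9  11.9 105.5] open 0.0389 F [-0.  -0.4 -2.1] t 15.0
[([0.5364, 0.344, 0.0017], 0.69)]
```

View pics/g2.png

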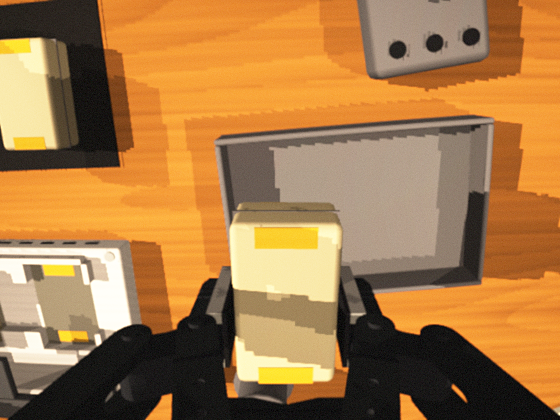

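```bash
python3 -m crank '[[0,-0.017,0,-5,13,0,1],[0,0,0,0,0,35,1],[0,0,0,0,0,35,1],[0,0,0,0,0,25,1],[0,0,0,0,0,10,1],[0,0,0,0,0,0,1],[0,0,0,0,0,0,1]]'; python3 - <<'E'
from h import *
need(.538,.308,.013,-.0195)
E
```

```text
t: 15.68
tool_pos: [0.5467, 0.301, 0.1897]
tool_rot: [0.06, 3.135, -0.012]
contact_force: [-1.2, 0.4, -1.2]
opening: 0.0387
turn [-0.008  0.006 -0.019] shift(after turn) [8.8 6.8 3.7] shift(now) [9.  6.7 3.6] open 0.0387 F [-1.2  0.4 -1.2] t 15.68
```

```bash
python3 -m crank '[[0,0,0,10,7,0,1],[0,0,0,0,0,3,1],[0,0,0,0,0,0,-0.35],[0,0,0,0,0,0,-0.35],[0,0,0,0,0,0,-0.35],[0,0,0,0,0,-20,-0.35],[0,0,0,0,0,-35,-0.35],[0,0,0,0,0,-40,-0.4]]'; python3 -m crank '[[0,0,0,0,0,0,-0.4]]'; python3 - <<'E'
from h import *
need(.600,.041,.14,-.0195)
p,c=shot("wrist","g3.png")
E
```

```text
t: 16.35
tool_pos: [0.5345, 0.3092, 0.283]
tool_rot: [0.061, 3.138, -0.015]
contact_force: [0.4, -0.1, 1.0]
opening: 0.0599
t: 16.43
tool_pos: [0.5373, 0.3105, 0.2934]
tool_rot: [0.061, 3.124, -0.005]
contact_force: [1.5, 2.1, 1.6]
opening: 0.0599
turn [-0.003  0.017 -0.019] shift(after turn) [ -68.  -268.2  -19.6] shift(now) [ -73.5 -266.9  -17.5] open 0.0599 F [1.5 2.1 1.6] t 16.43
```

View pics/g3.png

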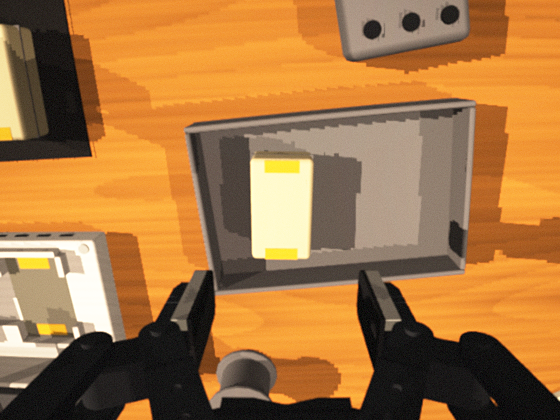

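```bash
python3 -m crank '[[0,0.015,-0.019,-10,-36,-15,-0.4],[0,0,0,-10,-36,-5,-0.4],[0,0,0,-10,-36,0,-0.4],[0,0,0,-10,-36,0,-0.4],[0,0,0,-10,-36,0,-0.4],[0,0,0,-10,-36,0,-0.4],[0,0,0,-8,-36,0,-0.4],[0,0,0,0,0,0,-0.4]]'; python3 - <<'E'
from h import *
need(.600,.041,.021,-.0195)
E
```

```text
t: 17.15
tool_pos: [0.6011, 0.0503, 0.3139]
tool_rot: [0.016, 3.135, -0.006]
contact_force: [-0.0, -0.2, 1.1]
opening: 0.0595
turn [-0.004  0.007  0.009] shift(after turn) [  0.9  -9.3 119.9] shift(now) [  1.8  -8.9 119.9] open 0.0595 F [-0.  -0.2  1.1] t 17.15
```

```bash
python3 -m crank '[[0,0.007,0.009,2,-9,20,-0.4],[0,0,0,0,0,35,-0.4],[0,0,0,0,0,30,-0.4],[0,0,0,0,0,25,-0.4],[0,0,0,0,0,6,-0.4],[0,0,0,0,0,0,-0.4]]'; python3 - <<'E'
from h import *
need(.600,.041,.021,-.0195)
E
```

```text
t: 17.65
tool_pos: [0.6012, 0.0372, 0.1964]
tool_rot: [0.043, 3.134, -0.006]
contact_force: [-0.4, -0.1, -0.4]
opening: 0.0597
turn [-0.004  0.008 -0.008] shift(after turn) [1.3 3.8 2.4] shift(now) [1.3 3.8 2.4] open 0.0597 F [-0.4 -0.1 -0.4] t 17.65
```

```bash
python3 -m crank '[[0,0,0,0,5,0,-0.4],[0,0,0,0,0,0,-0.4],[0,0,0,0,0,0,1],[0,0,0,0,0,0,1],[0,0,0,0,0,0,1],[0,0,0,0,0,0,1],[0,0,0,0,0,-15,1],[0,0,0,0,0,-35,1]]' 60; python3 -m crank '[[0,0,0,0,0,-35,1],[0,0,0,0,0,-30,1],[0,0,0,0,0,0,1]]'; python3 - <<'E'
from h import *
need(.540,.381,.14,-.0195)
p,c=shot("wrist","g4.png")
E
```

```text
t: 18.32
tool_pos: [0.5995, 0.0438, 0.2464]
tool_rot: [0.039, 3.14, -0.009]
contact_force: [-0.2, 0.3, -2.5]
opening: 0.0388
t: 18.57
tool_pos: [0.6004, 0.0447, 0.3205]
tool_rot: [0.039, 3.131, -0.007]
contact_force: [1.4, -0.0, -0.0]
opening: 0.0387
turn [-0.005  0.011 -0.005] shift(after turn) [ 66.9 335.    7.5] shift(now) [ 68.8 334.7   5.3] open 0.0387 F [ 1.4 -0.  -0. ] t 18.57
```

View pics/g4.png

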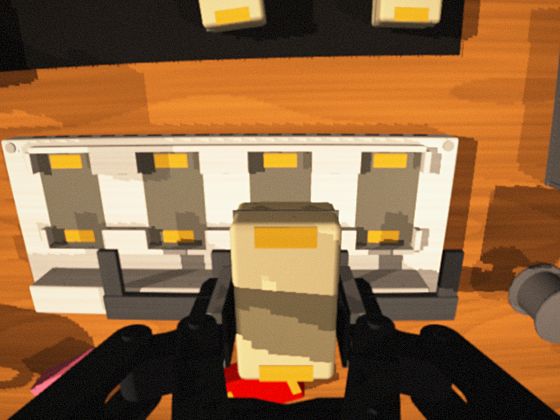

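```bash
python3 -m crank '[[0,0,0,7,37,0,1],[0,0,0,7,37,0,1],[0,0,0,7,37,0,1],[0,0,0,7,37,0,1],[0,0,0,7,37,0,1],[0,0,0,7,37,0,1],[0,0,0,7,37,0,1],[0,0,0,7,37,0,1]]'; python3 -m crank '[[0,0,0,7,25,0,1],[0,0,0,0,10,0,1],[0,0,0,0,0,0,1]]';  python3 - <<'E'
from h import *
need(.54,.381,.016,-.0195)
E
```

```text
t: 19.28
tool_pos: [0.5486, 0.3462, 0.3023]
tool_rot: [-0.062, -3.136, 0.016]
contact_force: [1.9, -1.4, -2.4]
opening: 0.0386
t: 19.53
tool_pos: [0.5383, 0.3892, 0.2946]
tool_rot: [-0.049, -3.127, 0.018]
contact_force: [0.5, -0.6, -2.1]
opening: 0.0391
turn [-0.012 -0.014 -0.012] shift(after turn) [ -1.9  -8.2 105.6] shift(now) [ -3.4  -6.9 105.6] open 0.0391 F [ 0.5 -0.6 -2.1] t 19.53
```

```bash
python3 -m crank '[[-0.012,-0.014,-0.012,0,-3,30,1],[0,0,0,0,0,35,1],[0,0,0,0,0,20,1],[0,0,0,0,0,0,1]]'; python3 - <<'E'
from h import *
need(.54,.381,.014,-.0195)
E
```

```text
t: 19.87
tool_pos: [0.5383, 0.3831, 0.2048]
tool_rot: [0.029, 3.141, -0.003]
contact_force: [-0.7, -0.8, -2.9]
opening: 0.039
turn [-0.002  0.001  0.001] shift(after turn) [-1.7 -2.1 17.8] shift(now) [-1.7 -2.1 17.8] open 0.039 F [-0.7 -0.8 -2.9] t 19.87
```

```bash
python3 -m crank '[[0,0,0,-2,-2,12,1],[0,0,0,0,0,5,1],[0,0,0,0,0,0,1],[0,0,0,0,0,0,-0.35],[0,0,0,0,0,0,-0.35],[0,0,0,0,0,0,-0.35]]'; python3 - <<'E'
from h import *
need(.54,.381,.014,-.0195)
E
python3 -m crank '[[0,0,0,0,0,-20,-0.35],[0,0,0,0,0,-35,-0.35],[0,0,0,0,0,-40,-0.4],[0,0,0,0,0,-30,-0.4],[0,0,0,0,0,0,-0.4]]'; python3 - <<'E'
from h import *
p,c=shot("wrist","g5.png")
need(.45,.12,.14,.0)
E
```

```text
t: 20.37
tool_pos: [0.5432, 0.3774, 0.1892]
tool_rot: [0.036, 3.138, -0.002]
contact_force: [-0.2, 0.4, 0.5]
opening: 0.0577
turn [-0.001  0.003 -0.004] shift(after turn) [3.3 3.5 2.2] shift(now) [3.3 3.5 2.1] open 0.0577 F [-0.2  0.4  0.5] t 20.37
t: 20.78
tool_pos: [0.5433, 0.3782, 0.324]
tool_rot: [0.035, 3.133, 0.002]
contact_force: [0.2, 1.1, 2.0]
opening: 0.0597
turn [ 0.     0.007 -0.023] shift(after turn) [  93.  -258.1    9.1] shift(now) [  87.2 -260.1    8.3] open 0.0596 F [0.8 0.5 0.9] t 20.83
```

View pics/g5.png

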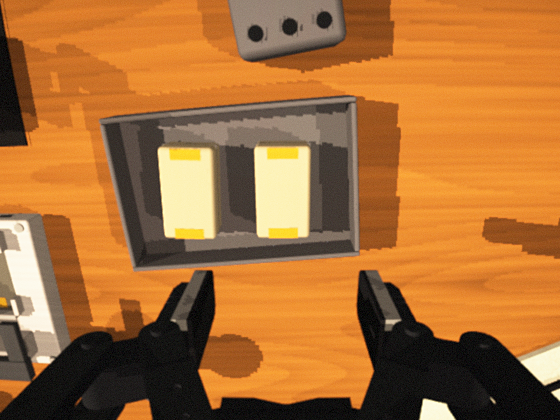

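```bash
python3 -m crank '[[0,0.007,-0.02,11,-38,-10,-0.4],[0,0,0,11,-38,-10,-0.4],[0,0,0,11,-38,-10,-0.4],[0,0,0,11,-38,-10,-0.4],[0,0,0,11,-38,-10,-0.4],[0,0,0,11,-38,-10,-0.4],[0,0,0,11,-38,-10,-0.4],[0,0,0,0,0,0,-0.4]]'; python3 - <<'E'
from h import *
p,c=shot("wrist","g6.png")
need(.45,.12,.006,.0)
for q in["pack1_mid"]:print([(np.round(d["centre"],4).tolist(),round(d["confidence"],2)) for d in spotter.mark_of(q,p)])
E
python3 fit.py
```

```text
t: 21.5
tool_pos: [0.462, 0.1068, 0.3895]
tool_rot: [0.01, -3.14, 0.004]
contact_force: [0.6, 0.1, 0.2]
opening: 0.0599
turn [-0.    -0.003  0.007] shift(after turn) [ 12.3  11.5 209.6] shift(now) [ 11.6  11.7 209.7] open 0.06 F [ 0.5 -0.2 -0.4] t 21.55
[([0.4461, 0.0143, 0.0173], 0.93)]
[ 147  124   54   79 3184] ((173.20677185058594, 163.80947875976562), (78.60514068603516, 44.0334358215332), 81.02737426757812)
[ 281  127   48   78 3273] ((304.48126220703125, 165.37405395507812), (44.54435348510742, 76.70417785644531), 2.862405300140381)
[ 450  218   61   73 2950] ((479.6294250488281, 256.91766357421875), (50.65326690673828, 70.28548431396484), 12.52880573272705)
[ 519  247   41   45 1316] ((540.9307861328125, 269.55389404296875), (40.68339538574219, 42.29584503173828), 7.125016689300537)
```

View pics/g6.png

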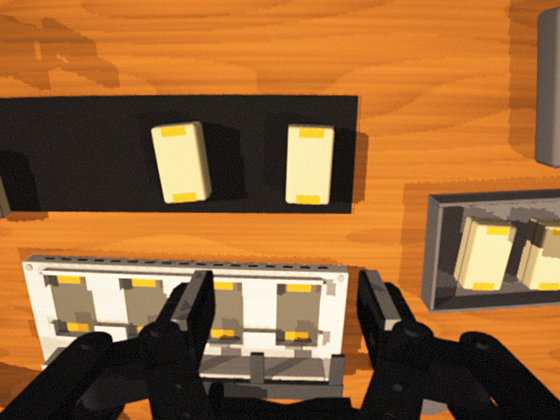

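```bash
python3 - <<'E'
from h import *
p,c=shot("wrist")
for a in([[311.5,132],[307.5,199]],[[173,131],[185,197]]):
    B=back(c,a,.030);d=B[1]-B[0];print(B.mean(0),np.linalg.norm(d),np.arctan2(d[1],d[0]))
p,c=shot("side")
print([(np.round(d["centre"],4).tolist(),round(d["confidence"],2)) for d in spotter.look_for("pack1_mid",p)])
need(.45,.119,.006,-.05)
E
```

```text
[0.44933343 0.13181789 0.03      ] 0.060481017867447834 -0.02973316254639814
[0.44888901 0.01578705 0.03      ] 0.059993746391216796 0.10667444294134242
[([0.4466, 0.0007, 0.0291], 0.67), ([0.7361, -0.3167, 0.0541], 0.31)]
turn [-0.    -0.007  0.063] shift(after turn) [ 13.3   6.4 207.8] shift(now) [ 11.4   7.2 207.8] open 0.0601 F [0.  0.6 0.5] t 21.8
```

```bash
python3 - <<'E'
from h import *
p,c=shot("wrist")
D=(.606,0,-.0195)
x=D[0]+.0242;y=.0242*D[2]
print(box(x,y,D[2],.02,.02,.144,.34)[2:4]); print(back(c,[[24.5,262],[348,267]],.020))
p,c=shot("scene","s.png"); print(proj(c,[[.449,.1318,.03],[.449,.128,.03],[.449,.0158,.03],[.449,.012,.03]]))
im=cv2.imread("pics/s.png")[170:270,280:380];
cv2.imwrite("pics/s.png",cv2.resize(im,None,fx=6,fy=6,interpolation=cv2.INTER_CUBIC))
E
```

```text
[[ 0.5548989  -0.16903567  0.02      ]
 [ 0.56152848  0.17089969  0.02      ]]
[[ 0.55288375 -0.15610045  0.02      ]
 [ 0.55213685  0.1753564   0.02      ]]
[[343.79375026 229.12165443]
 [342.90652591 228.17441655]
 [318.36522256 201.96288795]
 [317.58629288 201.13062285]]
```

View pics/s.png

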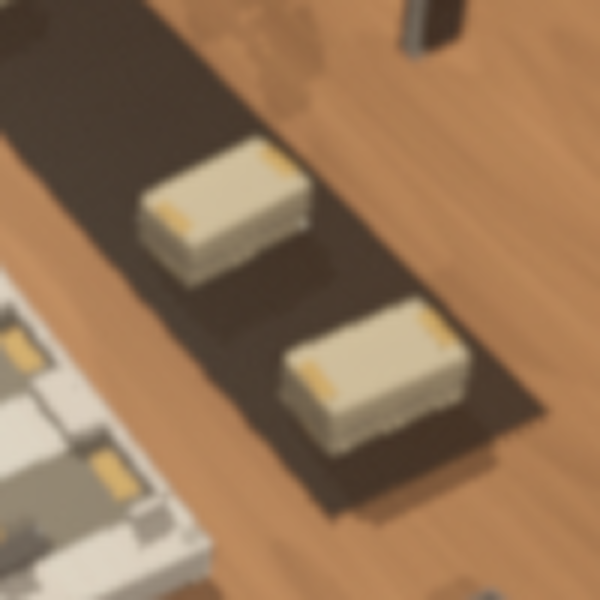

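```bash
cat >> h.py <<'E'
def held(p,uv,zt):
    f=210/np.tan(np.radians(p["vertical_fov"])/2)
    K=np.array([[f,0,p["cx"]],[0,f,p["cy"]],[0,0,1.]]);C=np.linalg.inv(p["mount"])
    return back((K,p["dist"],C[:3,:3],C[:3,3]),uv,zt)
E
python3 - <<'E'
from h import *
p,c=shot("wrist")
H=held(p,[[286,238],[286,375]],.154);print(H,H.mean(0))
need(.451,.129,.008,-.04)
E
```

```text
[[ 2.84836305e-02 -1.29246926e-04  1.54000000e-01]
 [-3.32131362e-02 -1.33308663e-04  1.54000000e-01]] [-2.36475283e-03 -1.31277795e-04  1.54000000e-01]
turn [-0.    -0.007  0.054] shift(after turn) [ 12.6  16.6 206. ] shift(now) [ 10.3  17.3 206. ] open 0.0595 F [-0.1  0.5  0.2] t 21.95
```

```bash
python3 -m crank '[[0,-0.007,0.045,12,17,0,-0.4],[0,0,0,0,0,35,-0.4],[0,0,0,0,0,40,-0.4],[0,0,0,0,0,40,-0.4],[0,0,0,0,0,40,-0.4],[0,0,0,0,0,0,-0.4]]'; python3 - <<'E'
from h import *
need(.451,.129,.006,-.035)
E
```

```text
t: 22.45
tool_pos: [0.4532, 0.134, 0.2311]
tool_rot: [0.041, 3.13, 0.002]
contact_force: [-2.1, 0.2, -2.0]
opening: 0.0598
turn [0.002 0.011 0.009] shift(after turn) [ 2.1 -5.  52.1] shift(now) [ 2.7 -5.1 52. ] open 0.0598 F [-2.1  0.2 -2. ] t 22.45
```

```bash
python3 -m crank '[[0,0.01,0.009,2,-5,20,-0.4],[0,0,0,0,0,25,-0.4],[0,0,0,0,0,8,-0.4],[0,0,0,0,0,0,-0.4]]'; python3 - <<'E'
from h import *
need(.451,.129,.006,-.035)
E
```

```text
t: 22.78
tool_pos: [0.4529, 0.1312, 0.1788]
tool_rot: [-0.049, -3.141, -0.003]
contact_force: [-0.3, 0.0, 0.5]
opening: 0.0592
turn [ 0.002 -0.     0.004] shift(after turn) [ 1.8 -2.2 -0.2] shift(now) [ 1.8 -2.2 -0.2] open 0.0592 F [-0.3  0.   0.5] t 22.78
```

```bash
python3 -m crank '[[0,0,0,0,0,0,1],[0,0,0,0,0,0,1],[0,0,0,0,0,0,1],[0,0,0,0,0,0,1],[0,0,0,0,0,-15,1],[0,0,0,0,0,-30,1],[0,0,0,0,0,-35,1],[0,0,0,0,0,-35,1]]' 60; python3 -m crank '[[0,0,0,-10,0,-25,1],[0,0,0,-20,0,0,1],[0,0,0,0,0,0,1]]'; python3 - <<'E'
from h import *
p,c=shot("wrist","h1.png")
need(.6083,.12,.14,-.0195)
E
```

```text
t: 23.45
tool_pos: [0.4517, 0.1315, 0.2972]
tool_rot: [-0.047, -3.133, -0.001]
contact_force: [0.7, 0.5, -1.7]
opening: 0.0386
t: 23.7
tool_pos: [0.4841, 0.1311, 0.3361]
tool_rot: [0.046, 3.129, 0.006]
contact_force: [-1.7, 0.5, -1.8]
opening: 0.039
turn [ 0.004  0.012 -0.01 ] shift(after turn) [-125.    -8.9   23.5] shift(now) [-124.8   -7.8   24.9] open 0.0389 F [0.3 1.  0. ] t 23.75
```

View pics/h1.png

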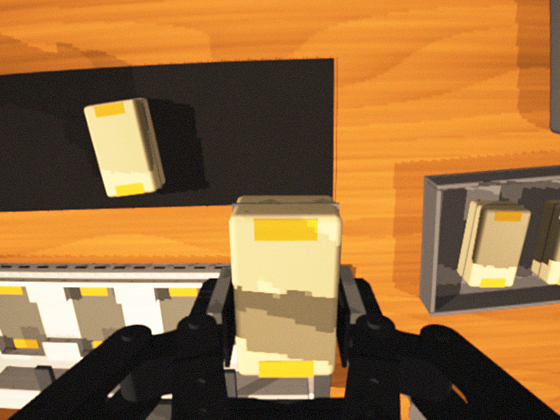

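```bash
python3 - <<'E'
from h import *
p,c=shot("wrist")
for z in(.149,.154):
    H=held(p,[[286,230],[286,369]],z);print(np.linalg.norm(H[0]-H[1]),H.mean(0))
E
```

```text
0.05912945420048759 [ 3.95905786e-03 -1.21791651e-04  1.49000000e-01]
0.06161691033407201 [ 7.28178405e-04 -1.13587052e-04  1.54000000e-01]
```

```bash
python3 -m crank '[[0.004,0.01,-0.01,-25,-2,0,1],[0,0,0,-35,-2,0,1],[0,0,0,-35,-2,0,1],[0,0,0,-30,-2,10,1],[0,0,0,0,0,20,1],[0,0,0,0,0,20,1],[0,0,0,0,0,20,1],[0,0,0,0,0,0,1]]'; python3 - <<'E'
from h import *
need(.6106,.12,.0275,-.0195)
E
```

```text
t: 24.47
tool_pos: [0.6048, 0.1207, 0.2532]
tool_rot: [-0.027, -3.124, 0.001]
contact_force: [-1.5, 0.6, -2.5]
opening: 0.039
turn [-0.001 -0.018  0.002] shift(after turn) [-5.8 -0.6 52.7] shift(now) [-6.7 -0.5 52.6] open 0.039 F [-1.5  0.6 -2.5] t 24.47
```

```bash
python3 -m crank '[[0,-0.018,0,-6,0,15,1],[0,0,0,0,0,14,1],[0,0,0,0,0,0,1],[0,0,0,0,0,0,1]]'; python3 - <<'E'
from h import *
need(.6106,.12,.0275,-.0195)
p,c=shot("wrist","h2.png")
for n in("scene","side"):
    p,c=shot(n); im=p["image"][:,:,::-1]
    D=(.606,0,-.0195); u,v=proj(c,[[.608,.12,.034]])[0].astype(int)
    cv2.imwrite(f"pics/h2_{n}.png",cv2.resize(im[v-50:v+50,u-60:u+60],None,fx=6,fy=6,interpolation=cv2.INTER_CUBIC))
E
```

```text
t: 24.8
tool_pos: [0.6076, 0.1209, 0.221]
tool_rot: [-0.026, -3.134, 0.002]
contact_force: [-1.1, -0.0, -2.1]
opening: 0.0392
turn [-0.001 -0.008  0.003] shift(after turn) [-3.  -0.8 20.5] shift(now) [-3.2 -0.8 20.5] open 0.0392 F [-1.1 -0.  -2.1] t 24.8
```

View pics/h2_scene.png

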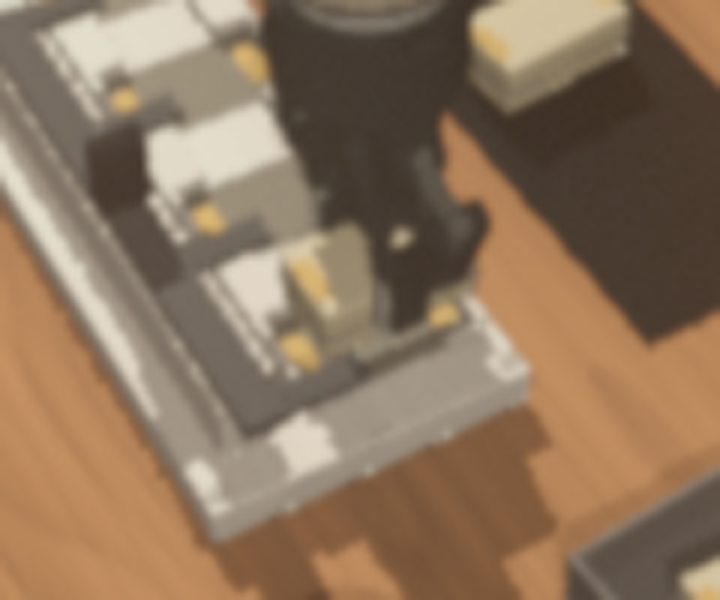

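View pics/h2_side.png

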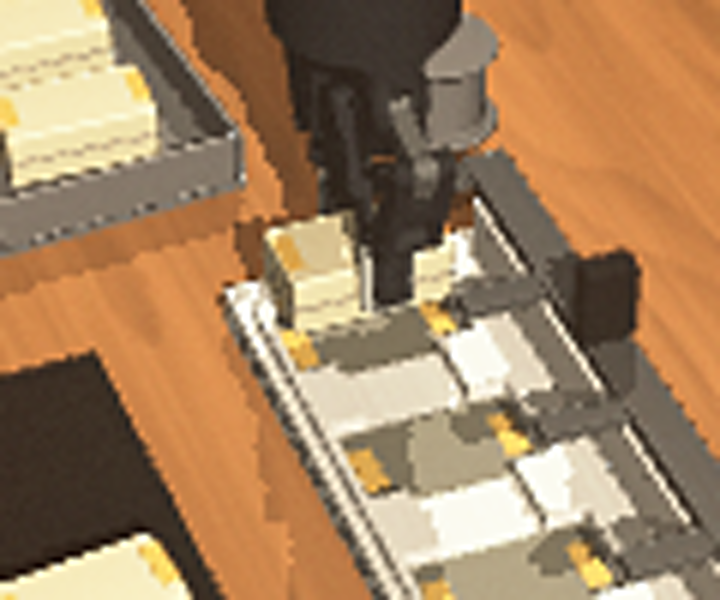

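View pics/h2.png

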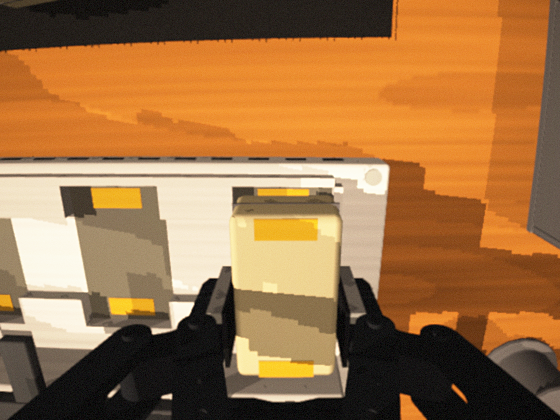

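```bash
python3 -m crank '[[0,-0.005,0,-3,-1,8,1],[0,0,0,-1,0,8,1],[0,0,0,0,0,4,1],[0,0,0,0,0,0,1]]'; python3 - <<'E'
from h import *
need(.6106,.12,.0275,-.0195)
E
```

```text
t: 25.28
tool_pos: [0.6148, 0.1201, 0.2077]
tool_rot: [0.026, 3.134, -0.001]
contact_force: [1.1, 0.0, -0.7]
opening: 0.0388
turn [-0.     0.008  0.003] shift(after turn) [ 4.2 -0.2  7.2] shift(now) [ 4.2 -0.1  7.1] open 0.0388 F [ 1.1  0.  -0.7] t 25.28
```

```bash
python3 -m crank '[[0,0,0,5,0,-1,1],[0,0,0,0,0,0,1]]'; python3 - <<'E'
from h import *
need(.6106,.12,.0275,-.0195)
E
python3 -m crank '[[0,0,0,0,0,6,1],[0,0,0,0,0,4,1],[0,0,0,0,0,0,1]]'; python3 - <<'E'
from h import *
need(.6106,.12,.0275,-.0195)
p,c=shot("wrist","h3.png")
E
```

```text
t: 25.45
tool_pos: [0.6099, 0.1201, 0.2087]
tool_rot: [0.026, 3.133, -0.001]
contact_force: [-0.1, 0.4, -1.9]
opening: 0.0386
turn [-0.     0.008  0.003] shift(after turn) [-0.7 -0.1  8.2] shift(now) [-0.7 -0.1  8.2] open 0.0386 F [-0.1  0.4 -1.9] t 25.45
t: 25.7
tool_pos: [0.6103, 0.1202, 0.1997]
tool_rot: [0.026, 3.132, -0.0]
contact_force: [-0.7, 0.0, 3.7]
opening: 0.0387
turn [-0.     0.01   0.003] shift(after turn) [-0.3 -0.2 -0.8] shift(now) [-0.3 -0.2 -0.8] open 0.0387 F [-0.7  0.   3.7] t 25.7
```

View pics/h3.png

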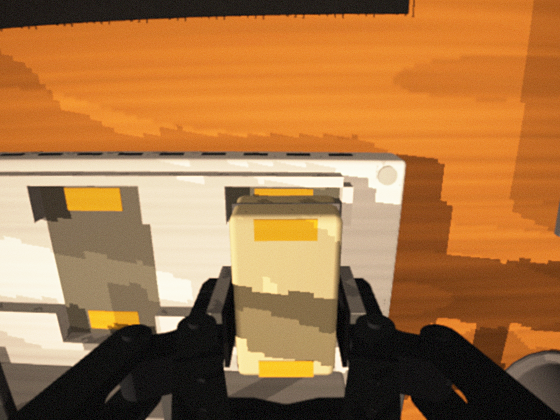

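```bash
python3 -m crank '[[0,0,0,0,0,0,-0.4],[0,0,0,0,0,0,-0.4],[0,0,0,0,0,0,-0.4],[0,0,0,0,0,-15,-0.4],[0,0,0,0,0,-35,-0.4],[0,0,0,10,-10,-35,-0.4],[0,0,0,30,-20,-35,-0.4],[0,0,0,0,0,0,-0.4]]'; python3 - <<'E'
from h import *
need(.451,.0135,.006,.10)
p,c=shot("wrist","h4.png")
p,c=shot("side")
im=p["image"][:,:,::-1]
cv2.imwrite("pics/h4_side.png",cv2.resize(im[170:300,240:380],None,fx=5,fy=4.5,interpolation=cv2.INTER_CUBIC))
E
```

```text
t: 26.42
tool_pos: [0.5723, 0.0936, 0.317]
tool_rot: [0.024, 3.137, -0.002]
contact_force: [2.1, 1.1, 1.1]
opening: 0.0596
turn [-0.002  0.005 -0.115] shift(after turn) [128.7 -67.6 138. ] shift(now) [120.7 -81.8 137.5] open 0.0596 F [2.1 1.1 1.1] t 26.42
```

View pics/h4.png

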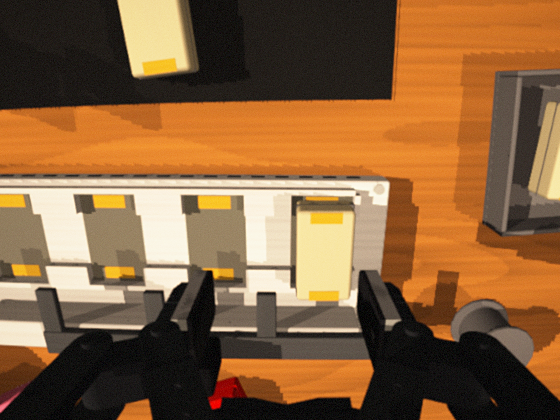

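View pics/h4_side.png

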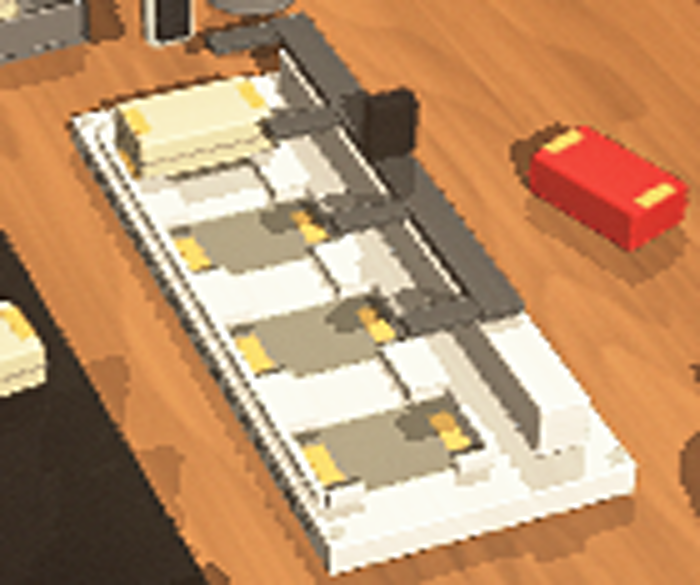

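```bash
python3 -m crank '[[0,0.005,-0.115,0,0,0,-0.4],[0,0,0,32,-17,10,-0.4],[0,0,0,32,-17,10,-0.4],[0,0,0,32,-17,0,-0.4],[0,0,0,25,-14,0,-0.4],[0,0,0,0,0,0,-0.4]]'; python3 - <<'E'
from h import *
need(.451,.0135,.006,.10)
p,c=shot("wrist","h5.png")
E
```

```text
t: 27.02
tool_pos: [0.4557, 0.017, 0.2842]
tool_rot: [0.173, -3.12, -0.004]
contact_force: [-0.0, -1.0, -0.0]
opening: 0.0599
turn [ 0.003 -0.017  0.011] shift(after turn) [  5.1  -3.  105.2] shift(now) [  3.3  -3.3 105.2] open 0.0599 F [-0. -1. -0.] t 27.02
```

View pics/h5.png

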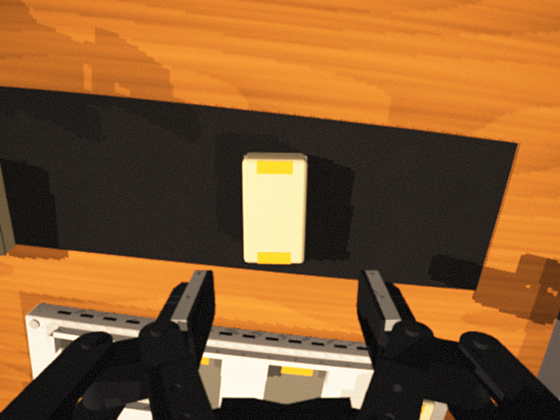

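```bash
python3 -m crank '[[0,-0.017,0.005,5,-4,20,-0.4],[0,0,0,0,0,35,-0.4],[0,0,0,0,0,30,-0.4],[0,0,0,0,0,12,-0.4],[0,0,0,0,0,0,-0.4]]'; python3 - <<'E'
from h import *
need(.451,.012,.006,.10)
E
```

```text
t: 27.48
tool_pos: [0.4562, 0.0149, 0.1843]
tool_rot: [-0.166, 3.13, 0.008]
contact_force: [0.6, 0.7, 0.7]
opening: 0.0595
turn [0.005 0.008 0.006] shift(after turn) [ 5.5 -2.3  5.3] shift(now) [ 5.5 -2.3  5.2] open 0.0595 F [0.6 0.7 0.7] t 27.48
```

```bash
python3 -m crank '[[0,0,0.005,5,-2,5,-0.4],[0,0,0,0,0,0,-0.4],[0,0,0,0,0,0,1],[0,0,0,0,0,0,1],[0,0,0,0,0,0,1],[0,0,0,0,0,0,1],[0,0,0,0,0,-15,1],[0,0,0,0,0,-30,1]]' 60; python3 -m crank '[[0,0,0.06,0,0,-35,1],[0,0,0.05,0,0,-35,1],[0,0,0,0,0,-20,1],[0,0,0,0,0,0,1]]'; python3 - <<'E'
from h import *
p,c=shot("wrist","i1.png")
need(.605,-.04,.14,-.0195)
E
```

```text
t: 28.15
tool_pos: [0.4511, 0.0133, 0.2219]
tool_rot: [0.16, -3.136, -0.012]
contact_force: [1.0, 0.7, -0.9]
opening: 0.0389
t: 28.48
tool_pos: [0.4515, 0.0126, 0.3216]
tool_rot: [0.021, 3.134, 0.011]
contact_force: [0.6, 0.6, -0.9]
opening: 0.0388
turn [0.007 0.006 0.006] shift(after turn) [-154.8  -49.6    6.8] shift(now) [-154.5  -50.6    7.4] open 0.039 F [ 1.1 -0.2 -1.2] t 28.53
```

View pics/i1.png

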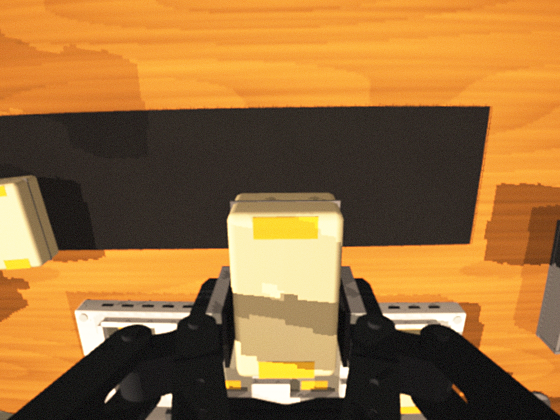

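```bash
python3 - <<'E'
from h import *
p,c=shot("wrist")
for z in(.147,.149,.151):
    H=held(p,[[286,227.5],[286,369.5]],z);print(z,np.linalg.norm(H[0]-H[1]),H.mean(0))
E
python3 -m crank '[[0.007,0.006,0.006,-20,-7,0,1],[0,0,0,-35,-12,0,1],[0,0,0,-35,-12,0,1],[0,0,0,-35,-12,0,1],[0,0,0,-25,-7,0,1],[0,0,0,0,0,25,1],[0,0,0,0,0,25,1],[0,0,0,0,0,0,1]]'; python3 - <<'E'
from h import *
need(.6078,-.04,.0265,-.0195)
E
```

```text
0.147 0.059280088785625545 [ 5.58245945e-03 -1.28687300e-04  1.47000000e-01]
0.149 0.06029464921926504 [ 4.29565171e-03 -1.25396056e-04  1.49000000e-01]
0.151 0.061309209652904505 [ 3.00884398e-03 -1.22104812e-04  1.51000000e-01]
t: 29.25
tool_pos: [0.5989, -0.0413, 0.2405]
tool_rot: [-0.028, -3.109, -0.008]
contact_force: [-1.6, 1.3, -2.3]
opening: 0.0388
turn [ 0.005 -0.032  0.002] shift(after turn) [-8.9  1.4 41. ] shift(now) [-10.2   1.2  40.7] open 0.0388 F [-1.6  1.3 -2.3] t 29.25
```

```bash
python3 -m crank '[[0,-0.032,0,-8,1,4,1],[0,0,0,0,0,4,1],[0,0,0,0,0,0,1]]'; python3 - <<'E'
from h import *
need(.609,-.04,.024,-.0195)
E
```

```text
t: 29.5
tool_pos: [0.6035, -0.0398, 0.2239]
tool_rot: [-0.028, -3.126, -0.012]
contact_force: [-0.0, 0.4, -2.3]
opening: 0.0387
turn [ 0.008 -0.015  0.002] shift(after turn) [-5.5 -0.1 26.9] shift(now) [-5.9 -0.3 26.8] open 0.0387 F [-0.   0.4 -2.3] t 29.5
```

```bash
python3 -m crank '[[0.006,-0.012,0,-4,0,4,1],[0,0,0,0,0,3,1],[0,0,0,0,0,0,1],[0,0,0,0,0,0,1]]'; python3 - <<'E'
from h import *
need(.609,-.04,.024,-.0195)
p,c=shot("wrist","i2.png")
E
```

```text
t: 29.83
tool_pos: [0.6066, -0.0394, 0.2165]
tool_rot: [-0.027, -3.137, -0.002]
contact_force: [0.1, -0.6, -0.5]
opening: 0.0391
turn [ 0.001 -0.004  0.002] shift(after turn) [-2.4 -0.6 19.5] shift(now) [-2.5 -0.6 19.5] open 0.0391 F [ 0.1 -0.6 -0.5] t 29.83
```

View pics/i2.png

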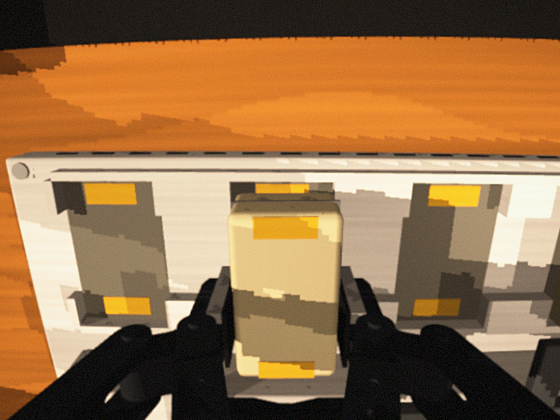

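```bash
python3 -m crank '[[0,-0.004,0,-2,-1,8,1],[0,0,0,0,0,4,1],[0,0,0,0,0,0,1]]'; python3 - <<'E'
from h import *
need(.609,-.0405,.024,-.0195)
E
```

```text
t: 30.13
tool_pos: [0.6093, -0.0406, 0.2055]
tool_rot: [0.027, 3.138, 0.001]
contact_force: [-0.5, 0.1, -1.0]
opening: 0.0389
turn [0.001 0.004 0.002] shift(after turn) [0.3 0.1 8.5] shift(now) [0.3 0.1 8.5] open 0.0389 F [-0.5  0.1 -1. ] t 30.13
```

```bash
python3 -m crank '[[0,0,0,0,0,5,1],[0,0,0,0,0,4,1],[0,0,0,0,0,0,1]]'; python3 - <<'E'
from h import *
need(.609,-.0405,.024,-.0195)
E
```

```text
t: 30.38
tool_pos: [0.61, -0.0408, 0.1971]
tool_rot: [0.027, 3.137, 0.001]
contact_force: [-0.2, -0.2, 2.3]
opening: 0.0392
turn [0.001 0.005 0.002] shift(after turn) [1.  0.3 0.1] shift(now) [1.  0.3 0.1] open 0.0392 F [-0.2 -0.2  2.3] t 30.38
```

Seated height reached. Release and go for the last pack.

```bash
python3 -m crank '[[0,0,0,0,0,0,-0.4],[0,0,0,0,0,0,-0.4],[0,0,0,0,0,0,-0.4],[0,0,0,0,0,-15,-0.4],[0,0,0,0,0,-35,-0.4],[0,0,0,10,-10,-35,-0.4],[0,0,0,30,-20,-25,-0.4],[0,0,0,30,-20,0,-0.4]]'; python3 -m crank '[[0,0,-0.09,30,-20,0,-0.4],[0,0,-0.09,20,-25,0,-0.4],[0,0,0,0,-30,0,-0.4],[0,0,0,0,0,0,-0.4]]'; python3 - <<'E'
from h import *
p,c=shot("wrist","j1.png")
need(.445,-.21,.006,.17)
print([(np.round(d["centre"],4).tolist(),round(d["confidence"],2)) for d in spotter.mark_of("pack1_mid",p)])
E
```

```text
t: 31.05
tool_pos: [0.5407, -0.0879, 0.3078]
tool_rot: [0.018, 3.14, 0.001]
contact_force: [0.9, 0.1, 0.9]
opening: 0.0601
t: 31.38
tool_pos: [0.4923, -0.1672, 0.3118]
tool_rot: [-0.278, 3.121, -0.008]
contact_force: [-0.3, -0.9, 0.3]
opening: 0.0595
turn [-0.003  0.007  0.008] shift(after turn) [ 54.  -35.7 132.3] shift(now) [ 55.1 -34.9 132. ] open 0.0598 F [ 1.1  0.1 -0.8] t 31.43
[]
```

View pics/j1.png

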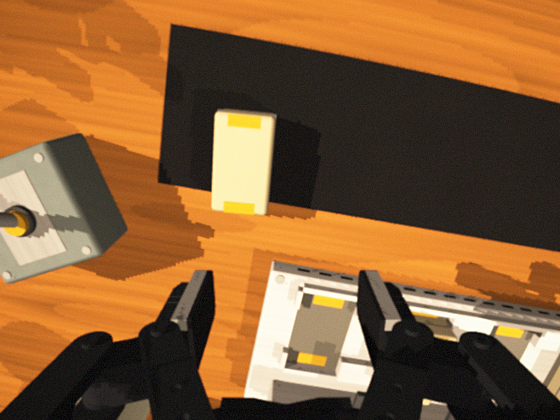

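```bash
python3 - <<'E'
from h import *
p,c=shot("wrist")
B=back(c,[[244.5,121],[239,209]],.030);d=B[1]-B[0];m=B.mean(0);w=np.arctan2(d[1],d[0]);print(m,np.linalg.norm(d),w)
need(m[0],m[1],.006,w)
p,c=shot("side"); print([(np.round(d["centre"],4).tolist(),round(d["confidence"],2)) for d in spotter.mark_of("pack1_mid",p)])
u=proj(c,[[m[0],m[1],.03],[.442,-.22,.03]]);print(u)
cv2.imwrite("pics/j2.png",cv2.resize(p["image"][280:380,220:320,::-1],None,fx=6,fy=6))
E
```

```text
[ 0.47253452 -0.19946048  0.03      ] 0.061243410182946934 0.08162589610814018
turn [-0.001  0.006  0.099] shift(after turn) [ 23.  -33.8 131.6] shift(now) [ 27.  -31.1 131.5] open 0.06 F [ 0.5  0.5 -1.1] t 31.53
[([0.606, -0.039, 0.0292], 0.67)]
[[274.72470914 310.77583573]
 [264.0736315  323.29505621]]
```

View pics/j2.png

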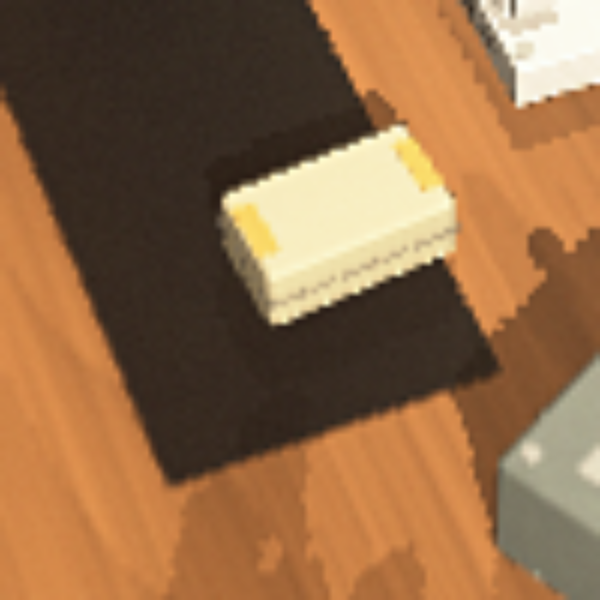

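```bash
python3 - <<'E'
from h import *
p,c=shot("side")
def px(u,v): return [u/6+220,v/6+280]
B=back(c,[px(400,127),px(455,193),px(270,266),px(222,193)],.030);print(B,B.mean(0))
need(.473,-.2025,.006,.0816)
E
python3 -m crank '[[0,0.006,0.099,0,0,0,-0.4],[0,0,0,15,-18,20,-0.4],[0,0,0,8,-16,30,-0.4],[0,0,0,0,0,20,-0.4],[0,0,0,0,0,0,-0.4]]'; python3 - <<'E'
from h import *
need(.473,-.2025,.006,.08)
p,c=shot("wrist","j3.png")
E
```

```text
[[ 0.50391064 -0.18603978  0.03      ]
 [ 0.50991721 -0.21886356  0.03      ]
 [ 0.44277633 -0.22302062  0.03      ]
 [ 0.43873686 -0.18912325  0.03      ]] [ 0.47383526 -0.2042618   0.03      ]
turn [-0.001  0.006  0.101] shift(after turn) [ 23.2 -37.7 131.4] shift(now) [ 27.6 -34.9 131.3] open 0.0598 F [ 0.2 -0.5 -0.3] t 31.68
t: 32.1
tool_pos: [0.4756, -0.1959, 0.2405]
tool_rot: [-0.138, 3.134, -0.006]
contact_force: [-0.9, 1.0, -0.1]
opening: 0.0598
turn [-0.004  0.005  0.008] shift(after turn) [ 3.1 -6.4 61.5] shift(now) [ 3.5 -6.1 61.5] open 0.0598 F [-0.9  1.  -0.1] t 32.1
```

View pics/j3.png

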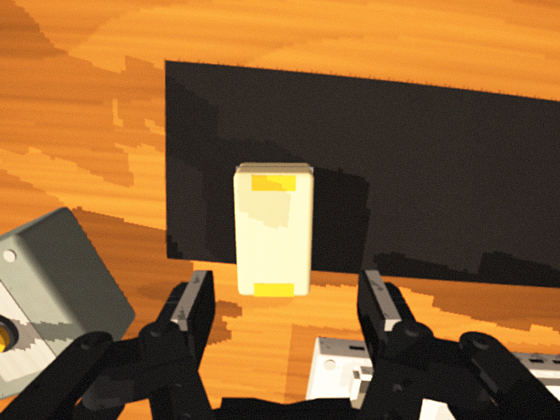

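```bash
python3 -m crank '[[0,0.005,0,3,-6,20,-0.4],[0,0,0,0,0,25,-0.4],[0,0,0,0,0,16,-0.4],[0,0,0,0,0,0,-0.4],[0,0,0,0,0,0,-0.4]]'; python3 - <<'E'
from h import *
need(.473,-.2025,.006,.08)
E
```

```text
t: 32.57
tool_pos: [0.4793, -0.2014, 0.1871]
tool_rot: [-0.148, 3.127, -0.017]
contact_force: [-1.0, -0.4, 0.5]
opening: 0.0599
turn [-0.011  0.01   0.015] shift(after turn) [ 6.4 -0.6  8.1] shift(now) [ 6.5 -0.4  8. ] open 0.0599 F [-1.  -0.4  0.5] t 32.57
```

```bash
python3 -m crank '[[-0.01,0.01,0.01,6,-1,8,-0.4],[0,0,0,0,0,2,-0.4],[0,0,0,0,0,0,1],[0,0,0,0,0,0,1],[0,0,0,0,0,0,1],[0,0,0,0,0,0,1]]' 60;  python3 - <<'E'
from h import *
need(.473,-.2025,.006,.08)
E
python3 -m crank '[[0,0,0,0,0,-15,1],[0,0,0,0,0,-30,1],[0,0,0.05,0,0,-35,1],[0,0,0.05,0,0,-35,1],[0,0,0,0,0,-20,1],[0,0,0,0,0,0,1]]'; python3 - <<'E'
from h import *
p,c=shot("wrist","j4.png")
need(.6037,-.12,.14,-.0195)
E
```

```text
t: 33.07
tool_pos: [0.476, -0.2035, 0.1831]
tool_rot: [-0.135, 3.131, -0.009]
contact_force: [-0.3, 0.0, -2.6]
opening: 0.0388
turn [-0.006  0.007  0.006] shift(after turn) [3.  1.3 4.1] shift(now) [3.  1.3 4.1] open 0.0388 F [-0.3  0.  -2.6] t 33.07
t: 33.57
tool_pos: [0.4729, -0.2017, 0.3191]
tool_rot: [-0.031, -3.14, -0.0]
contact_force: [-0.7, -0.6, -1.4]
opening: 0.0387
turn [ 0.001 -0.003  0.   ] shift(after turn) [-129.5   84.1    4.2] shift(now) [-129.5   84.1    3.9] open 0.0389 F [ 0.5  0.6 -1.2] t 33.62
```

View pics/j4.png

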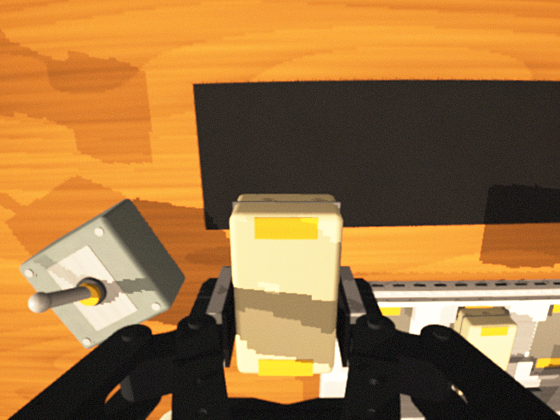

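```bash
python3 -m crank '[[0,0,0,-15,10,0,1],[0,0,0,-30,20,0,1],[0,0,0,-30,20,0,1],[0,0,0,-30,20,0,1],[0,0,0,-25,14,0,1],[0,0,0,0,0,25,1],[0,0,0,0,0,25,1],[0,0,0,0,0,0,1]]'; python3 - <<'E'
from h import *
need(.607,-.1205,.0265,-.0195)
E
```

```text
t: 34.28
tool_pos: [0.605, -0.1145, 0.2464]
tool_rot: [-0.032, -3.12, -0.011]
contact_force: [-1.2, -0.3, -2.4]
opening: 0.0385
turn [ 0.007 -0.021 -0.001] shift(after turn) [-2.1 -6.  46.9] shift(now) [-3.2 -6.3 46.8] open 0.0385 F [-1.2 -0.3 -2.4] t 34.28
```

```bash
python3 -m crank '[[0.006,-0.02,0,-1,-6,12,1],[0,0,0,0,0,10,1],[0,0,0,0,0,0,1],[0,0,0,0,0,0,1]]'; python3 - <<'E'
from h import *
need(.607,-.1205,.0265,-.0195)
p,c=shot("wrist","j5.png")
E
```

```text
t: 34.62
tool_pos: [0.6024, -0.1195, 0.216]
tool_rot: [-0.032, -3.126, -0.009]
contact_force: [0.6, 0.8, -0.3]
opening: 0.0386
turn [ 0.005 -0.015 -0.001] shift(after turn) [-4.6 -0.9 16.5] shift(now) [-4.9 -1.  16.4] open 0.0386 F [ 0.6  0.8 -0.3] t 34.62
```

View pics/j5.png

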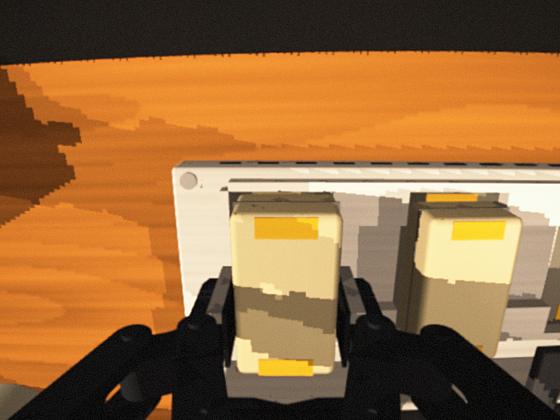

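```bash
python3 -m crank '[[0.003,-0.012,0,-3,-1,1,1],[0,0,0,0,0,1,1],[0,0,0,0,0,0,1]]'; python3 - <<'E'
from h import *
need(.607,-.121,.0265,-.0195)
E
```

```text
t: 34.92
tool_pos: [0.6061, -0.121, 0.2165]
tool_rot: [0.033, 3.14, 0.002]
contact_force: [0.4, 0.4, -1.5]
opening: 0.039
turn [ 0.001  0.001 -0.001] shift(after turn) [-0.9  0.  17. ] shift(now) [-0.9 -0.  17. ] open 0.039 F [ 0.4  0.4 -1.5] t 34.92
```

```bash
python3 -m crank '[[0,0,0,-1,0,7,1],[0,0,0,0,0,6,1],[0,0,0,0,0,0,1]]'; python3 - <<'E'
from h import *
need(.607,-.121,.0265,-.0195)
E
python3 -m crank '[[0,0,0,0,0,4,1],[0,0,0,0,0,3,1],[0,0,0,0,0,0,1]]'; python3 - <<'E'
from h import *
need(.607,-.121,.0265,-.0195)
E
```

```text
t: 35.17
tool_pos: [0.6091, -0.1217, 0.2075]
tool_rot: [0.033, 3.134, -0.002]
contact_force: [0.0, -0.6, -0.9]
opening: 0.0386
turn [-0.001  0.007 -0.001] shift(after turn) [2.1 0.6 8. ] shift(now) [2.1 0.6 8. ] open 0.0386 F [ 0.  -0.6 -0.9] t 35.17
t: 35.42
tool_pos: [0.611, -0.1223, 0.2075]
tool_rot: [0.031, 3.133, -0.004]
contact_force: [-0.5, 0.1, -1.8]
opening: 0.0389
turn [-0.002  0.009 -0.001] shift(after turn) [4.  1.2 8. ] shift(now) [4.1 1.2 7.9] open 0.0389 F [-0.5  0.1 -1.8] t 35.42
```

```bash
python3 -m crank '[[0,0.008,0,5,1,-2,1],[0,0,0,0,0,0,1]]'; python3 - <<'E'
from h import *
need(.607,-.121,.0265,-.0195)
E
python3 -m crank '[[0,0,0,0,0,6,1],[0,0,0,0,0,4,1],[0,0,0,0,0,0,1]]'; python3 - <<'E'
from h import *
need(.607,-.121,.0265,-.0195)
E
```

```text
t: 35.58
tool_pos: [0.6059, -0.1212, 0.2095]
tool_rot: [0.031, 3.141, -0.004]
contact_force: [-0.2, -0.4, -1.4]
opening: 0.0389
turn [-0.003  0.001 -0.001] shift(after turn) [-1.1  0.2 10. ] shift(now) [-1.1  0.2 10. ] open 0.0389 F [-0.2 -0.4 -1.4] t 35.58
t: 35.83
tool_pos: [0.6062, -0.1212, 0.1996]
tool_rot: [0.031, 3.139, -0.004]
contact_force: [-1.7, 0.3, 6.0]
opening: 0.0385
turn [-0.003  0.002 -0.001] shift(after turn) [-0.8  0.2  0.1] shift(now) [-0.8  0.2  0.1] open 0.0385 F [-1.7  0.3  6. ] t 35.83
```

Seated. Release, retreat, and look at all bays.

```bash
python3 -m crank '[[0,0,0,0,0,0,-0.4],[0,0,0,0,0,0,-0.4],[0,0,0,0,0,0,-0.4],[0,0,0,0,0,-15,-0.4],[0,0,0,0,0,-35,-0.4],[0,0,0,0,20,-35,1],[0,0,0,10,35,-35,1],[0,0,0,5,35,-20,1]]'; python3 -m crank '[[0,0,0,0,30,0,1],[0,0,0,0,0,0,1],[0,0,0,0,0,0,1]]'; python3 - <<'E'
from h import *
p,c=shot("wrist","k1.png")
need(.676,.12,.14,-.0195)
p,c=shot("side")
cv2.imwrite("pics/k1_side.png",cv2.resize(p["image"][170:300,240:380,::-1],None,fx=5,fy=4.5,interpolation=cv2.INTER_CUBIC))
E
```

```text
t: 36.5
tool_pos: [0.5926, -0.0383, 0.3318]
tool_rot: [-0.045, -3.128, -0.001]
contact_force: [1.0, 1.1, -0.8]
opening: 0.0244
t: 36.75
tool_pos: [0.5942, -0.0024, 0.3445]
tool_rot: [0.037, 3.138, 0.001]
contact_force: [0.3, -0.1, 0.3]
opening: 0.0003
turn [ 0.001  0.003 -0.005] shift(after turn) [-79.4 124.2  31.2] shift(now) [-78.7 124.5  31.7] open -0.0001 F [ 0.7 -0.1 -0.1] t 36.8
```

View pics/k1.png

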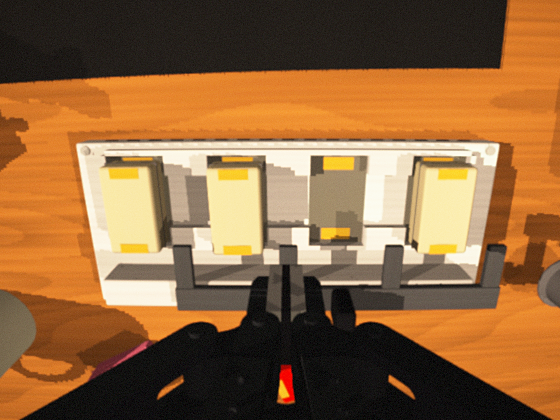

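View pics/k1_side.png

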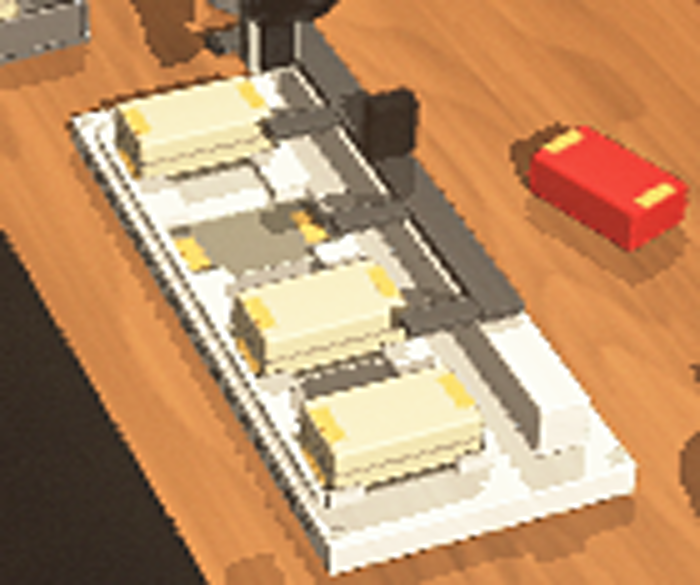

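```bash
python3 -m crank '[[0,0,0,-20,20,0,1],[0,0,0,-25,30,0,1],[0,0,0,-25,30,0,1],[0,0,0,-10,8,0,1],[0,0,0,0,0,30,1],[0,0,0,0,0,30,1],[0,0,0,0,0,0,1]]'; python3 - <<'E'
from h import *
need(.675,.082,.068,-.0195)
p,c=shot("side")
cv2.imwrite("pics/k2_side.png",cv2.resize(p["image"][140:270,240:380,::-1],None,fx=5,fy=4.5,interpolation=cv2.INTER_CUBIC))
E
```

```text
t: 37.43
tool_pos: [0.6805, 0.077, 0.2766]
tool_rot: [-0.059, -3.136, 0.002]
contact_force: [-1.0, -0.4, -1.8]
opening: 0.0002
turn [-0.001 -0.005 -0.018] shift(after turn) [ 5.6  4.9 35.6] shift(now) [ 5.5  4.9 35.7] open 0.0002 F [-1.  -0.4 -1.8] t 37.43
```

View pics/k2_side.png

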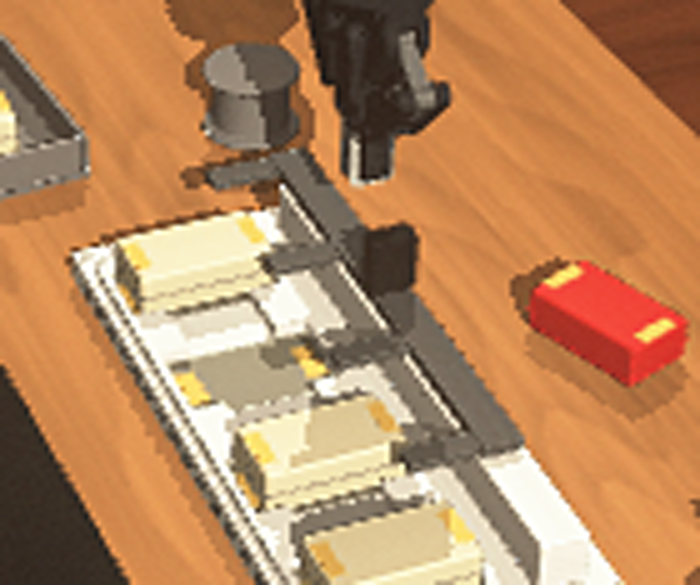

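```bash
python3 -m crank '[[0,0,-0.018,5,4,15,1],[0,0,0,0,0,15,1],[0,0,0,0,0,6,1],[0,0,0,0,0,0,1],[0,0,0,0,0,0,1]]'; python3 - <<'E'
from h import *
need(.675,.075,.068,-.0195)
E
```

```text
t: 37.9
tool_pos: [0.6764, 0.0782, 0.2434]
tool_rot: [0.034, 3.14, -0.003]
contact_force: [-0.4, -0.3, 0.3]
opening: -0.0001
turn [-0.002  0.001 -0.002] shift(after turn) [ 1.4 -3.2  2.4] shift(now) [ 1.4 -3.2  2.5] open -0.0001 F [-0.4 -0.3  0.3] t 37.9
```

```bash
python3 -m crank '[[0,0,0,0,-12,0,1],[0,0,0,0,-12,0,1],[0,0,0,0,-12,0,1],[0,0,0,0,-10,0,1],[0,0,0,0,-8,0,1],[0,0,0,0,0,0,1]]'; python3 - <<'E'
from h import *
need(.675,.016,.068,-.0195)
E
python3 -m crank '[[0,0,0,0,-7,0,1],[0,0,0,0,-5,0,1],[0,0,0,0,0,0,1]]'; python3 - <<'E'
from h import *
need(.675,.016,.068,-.0195)
E
```

```text
t: 38.4
tool_pos: [0.6752, 0.0196, 0.2455]
tool_rot: [0.035, 3.138, 0.004]
contact_force: [-0.1, 2.1, -0.6]
opening: -0.0006
turn [ 0.003  0.003 -0.003] shift(after turn) [ 0.1 -3.6  4.5] shift(now) [ 0.1 -3.6  4.5] open -0.0006 F [-0.1  2.1 -0.6] t 38.4
t: 38.65
tool_pos: [0.675, 0.0143, 0.246]
tool_rot: [0.038, 3.136, 0.047]
contact_force: [-0.5, -0.2, 0.5]
opening: 0.0001
turn [ 0.03   0.005 -0.005] shift(after turn) [0.  1.7 5. ] shift(now) [0.1 1.5 5.1] open 0.0001 F [-0.5 -0.2  0.5] t 38.65
```

```bash
python3 -m crank '[[0,0,0,0,-8,0,1],[0,0,0,0,0,0,1],[0,0,0,0,15,0,1],[0.03,0.005,0,0,10,-35,1],[0,0,0,0,0,-40,1],[0,0,0,20,0,-40,1],[0,0,0,35,-10,-20,1],[0,0,0,25,-10,0,1]]';  python3 -m crank '[[0,0,0,0,0,0,1],[0,0,0,0,0,0,1]]'; python3 - <<'E'
from h import *
p,c=shot("wrist","k3.png")
need(.5735,-.324,.14,.45)
E
```

```text
t: 39.32
tool_pos: [0.5967, 0.018, 0.386]
tool_rot: [0.034, 3.141, 0.01]
contact_force: [0.1, 0.5, 0.9]
opening: 0.0001
t: 39.48
tool_pos: [0.594, 0.0173, 0.3906]
tool_rot: [0.036, 3.135, 0.003]
contact_force: [-0.3, 0.8, 0.5]
opening: -0.0001
turn [ 0.001  0.006 -0.473] shift(after turn) [ 167.1 -298.4   77.2] shift(now) [  13.4 -341.9   76.3] open 0.0002 F [ 0.5 -0.3  0.6] t 39.53
```

View pics/k3.png

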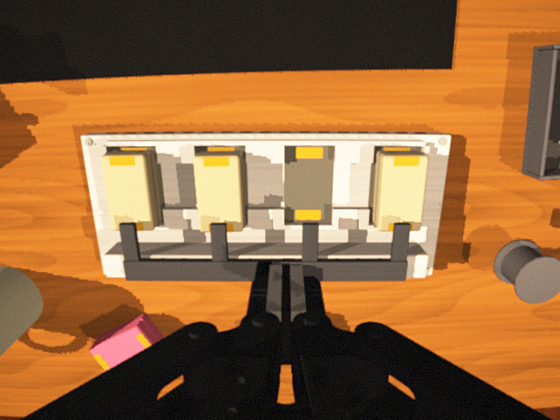

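```bash
python3 - <<'E'
from h import *
p,c=shot("wrist")
B=back(c,[[128.5,224],[218.5,224],[310,224],[400.5,224]],.060)
s=back(c,[[309.5,153],[307.5,215]],.020).mean(0); print("bay3",s)
print(B, "lock est", B[2,1]-s[1], "mean tab y",B[:,1].mean())
co=back(c,[[83,136],[450,136],[105,277],[434,277]],.020);print(co,co.mean(0))
cc=back(c,[[124,262],[407,262]],.060);print("bar ends",cc, cc.mean(0))
E
```

```text
bay3 [0.60561012 0.03922077 0.02      ]
[[ 0.62584258 -0.11869386  0.06      ]
 [ 0.62759757 -0.04033183  0.06      ]
 [ 0.62946856  0.03800198  0.06      ]
 [ 0.63144855  0.11610311  0.06      ]] lock est -0.0012187889009845423 mean tab y -0.0012301513327641414
[[ 0.55395783 -0.16660345  0.02      ]
 [ 0.56233317  0.16874878  0.02      ]
 [ 0.69900619 -0.17183831  0.02      ]
 [ 0.70698986  0.16901851  0.02      ]] [ 6.30571762e-01 -1.68620196e-04  2.00000000e-02]
bar ends [[ 0.66219051 -0.1288357   0.06      ]
 [ 0.66811664  0.12490205  0.06      ]] [ 0.66515357 -0.00196683  0.06      ]
```

```bash
python3 -m crank '[[0,0,-0.118,5,-30,0,1],[0,0,-0.118,5,-30,0,1],[0,0,-0.118,5,-30,0,1],[0,0,-0.118,5,-30,0,1],[0,0,0,0,0,0,1]]'; python3 - <<'E'
from h import *
need(.4817,-.368,.085,.45)
E
```

```text
t: 40.0
tool_pos: [0.5976, -0.105, 0.3841]
tool_rot: [0.741, -3.052, -0.004]
contact_force: [-0.3, 0.5, 0.7]
opening: -0.0
turn [ 0.003 -0.     0.027] shift(after turn) [ 218.7 -186.4  126.1] shift(now) [ 223.6 -180.8  125.7] open -0.0 F [-0.3  0.5  0.7] t 40.0
```

```bash
python3 -m crank '[[0,0,0.027,28,-24,0,1],[0,0,0,29,-25,0,1],[0,0,0,29,-25,0,1],[0,0,0,29,-25,0,1],[0,0,0,29,-25,0,1],[0,0,0,29,-25,0,1],[0,0,0,29,-25,0,1],[0,0,0,0,0,0,1]]'; python3 - <<'E'
from h import *
need(.4817,-.368,.085,.45)
p,c=shot("wrist","l1.png")
for q in ["toggle_pivot","toggle_tip"]:
    print(q,[(np.round(d["centre"],4).tolist(),round(d["confidence"],2)) for d in spotter.mark_of(q,p)][:8])
E
```

```text
t: 40.67
tool_pos: [0.4942, -0.3591, 0.3731]
tool_rot: [0.693, -3.053, -0.018]
contact_force: [0.5, -0.2, -0.6]
opening: -0.0004
turn [ 0.014 -0.008 -0.004] shift(after turn) [ 15.1  -2.6 115.1] shift(now) [ 14.1  -4.2 115.2] open -0.0004 F [ 0.5 -0.2 -0.6] t 40.67
toggle_pivot [([0.5279, -0.3531, 0.0514], 0.91)]
toggle_tip [([0.513, -0.3561, 0.0981], 0.77)]
```

View pics/l1.png

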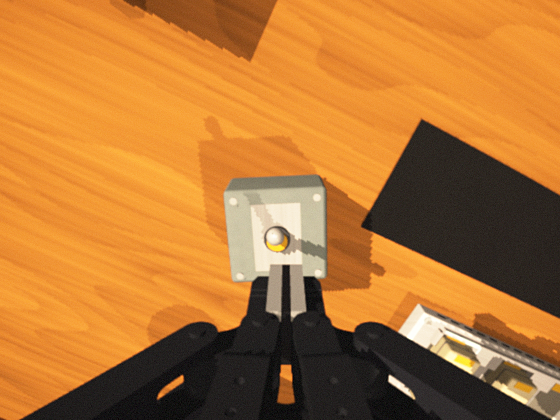

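```bash
python3 -m crank '[[0.014,-0.008,0,18,-5,0,1],[0,0,0,0,0,25,1],[0,0,0,0,0,30,1],[0,0,0,0,0,30,1],[0,0,0,0,0,20,1],[0,0,0,0,0,0,1]]'; python3 - <<'E'
from h import *
need(.4817,-.368,.085,.45)
p,c=shot("side")
cv2.imwrite("pics/l2.png",cv2.resize(p["image"][290:410,270:430,::-1],None,fx=4,fy=4))
E
```

```text
t: 41.32
tool_pos: [0.4901, -0.3587, 0.2666]
tool_rot: [-0.719, 3.051, -0.002]
contact_force: [-0.2, 0.2, -1.5]
opening: 0.0002
turn [-0.003  0.006  0.013] shift(after turn) [11.6 -4.7  8.6] shift(now) [11.7 -4.5  8.5] open 0.0002 F [-0.2  0.2 -1.5] t 41.32
```

View pics/l2.png

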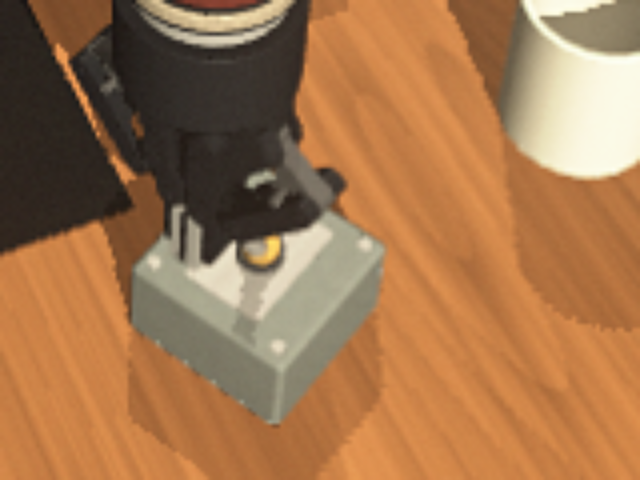

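```bash
python3 -m crank '[[0,0,0,3,-4,7,1],[0,0,0,-12,0,1,1],[0,0,0,-12,0,0,1],[0,0,0,-12,0,0,1],[0,0,0,-12,0,0,1],[0,0,0,0,0,0,1]]'; python3 - <<'E'
from h import *
need(.5285+.9*.003,-.3455+.435*.003,.085,.45)
p,c=shot("side")
cv2.imwrite("pics/l3.png",cv2.resize(p["image"][290:410,270:430,::-1],None,fx=4,fy=4))
E
```

```text
t: 41.87
tool_pos: [0.535, -0.3429, 0.2662]
tool_rot: [0.727, -3.043, 0.021]
contact_force: [-6.1, -2.0, -1.3]
opening: -0.0001
turn [-0.01  -0.016  0.019] shift(after turn) [4.  0.5 8.2] shift(now) [3.9 0.7 8.2] open -0.0001 F [-6.1 -2.  -1.3] t 41.87
```

View pics/l3.png

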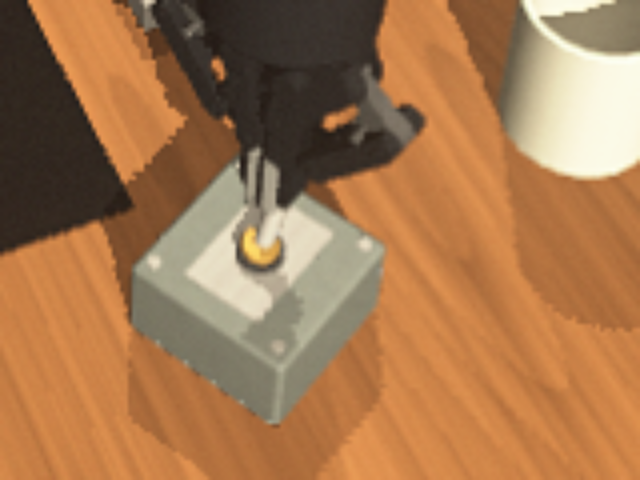

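```bash
python3 -m crank '[[0,0,0,15,0,0,1],[0,0,0,15,0,-5,1],[0,0,0,0,0,-35,1],[0,0,0,0,0,-40,1],[0,0,0,20,20,-40,1],[0,0,0,20,20,-20,1],[0,0,0,0,0,0,1],[0,0,0,0,0,0,1]]'; python3 - <<'E'
from h import *
p,c=shot("wrist","m3.png")
p,c=shot("side","m1.png")
p,c=shot("scene","m2.png")
o=ctrl.get_obs();print(o["t"],o["tool_pos"],o["contact_force"])
im=cv2.imread("pics/m1.png");cv2.imwrite("pics/m1a.png",cv2.resize(im[290:410,270:430],None,fx=4,fy=4))
cv2.imwrite("pics/m1b.png",cv2.resize(im[130:300,190:400],None,fx=3.5,fy=3.5))
E
```

```text
t: 42.58
tool_pos: [0.4561, -0.3385, 0.4126]
tool_rot: [0.73, -3.054, 0.028]
contact_force: [-0.7, -0.1, -0.8]
opening: -0.0002
42.7333 [ 0.45688107 -0.33856058  0.40977681] [ 0.1266542   0.30682337 -0.89542186]
```

View pics/m1a.png

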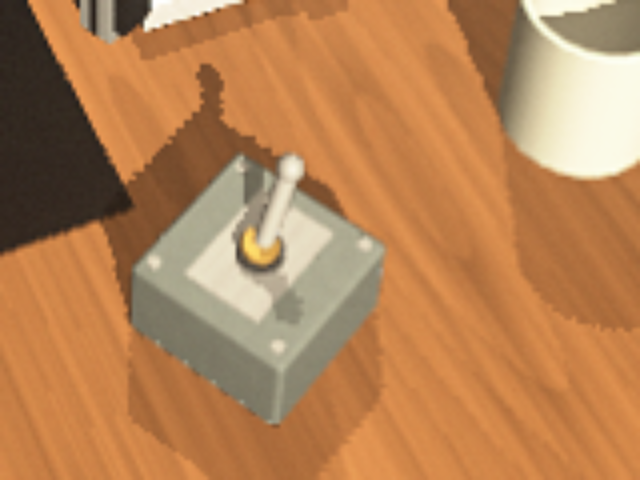

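View pics/m1b.png

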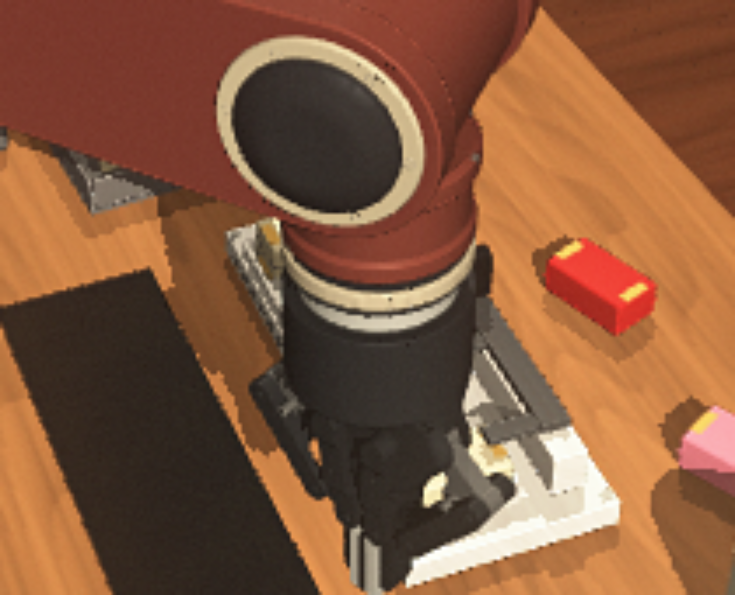

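View pics/m2.png

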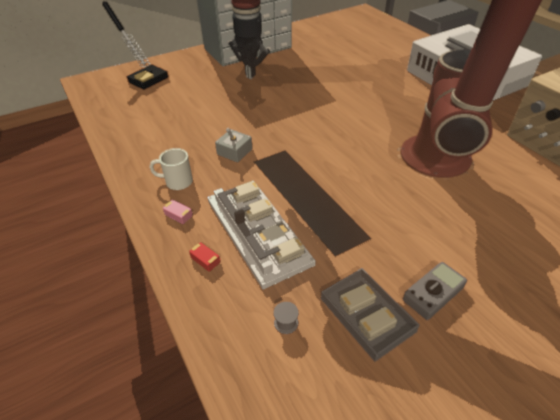

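```bash
python3 - <<'E'
from station import ctrl
print(ctrl.finish_job())
E
```

```text
the job is handed in; nothing more can be done
None
```

I finished the pack change and handed the job in at about 43 s; the system gave no verdict.

- **Order of work:** I flipped the toggle off, slid the lock bar fully open, and laid the two old packs (bays 2 and 3) in the tray. Then I seated the three fresh packs in bays 1, 2 and 4, pushed the lock bar home, and flipped the toggle back on. This run had three fresh packs, so bay 3 stays empty.
- **Last checks:** Before I closed the lock, the pictures showed all three fresh packs sitting flat in their bays. After closing it, I measured the bar within about 1 mm of home. The final pictures show the toggle leaning to on, both old packs in the tray, the multimeter, spool and mug in place, and the arm clear of everything.
- **Problems on the way:**
  - Two packs first caught on the far rim of their bay. I moved each back a few millimetres and it then seated.
  - One fresh pack was knocked about 3 cm aside, so I located it again before picking it up.
  - The force reading stayed near zero when the lock bar reached its stops. I judged those from the tool starting to tilt and from the pictures instead.
  - Single wrist-camera positions disagreed by a few millimetres, so I used the scene and side views as well.

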